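# Unscrew the roller rack's hold-down cap and lay the rollers in the inspection cradle

### The arm

A 6-joint arm with a two-finger parallel gripper is mounted at the origin on the work surface. World frame = base frame: x ahead of the robot, y to its left, z up, the work surface at z = 0. Lengths are in m, angles in degrees, forces in N, time in s.
With the tool pointing down it reaches from about 0.25 to 0.725 m from the base axis. Payload 9.7 kg.
Tool frame: the origin (TCP) lies on the centre line of the jaws, within the pads' length; the fingertips stand tip_reach ahead of it and the grasp point (between the pads) lies 2 mm behind it (tip_reach is the distance from the TCP to the fingertips, in m); z points along the fingers, y is the direction in which the jaws open and shut (so a half turn about z gives the same grasp; the last joint's range is limited). The gripper opens to 85 mm and grips with 20 to 120 N. Pads are 22 mm wide; open, the fingers measure 114 mm over their backs; the gripper's body (76 mm by 85 mm) begins 54 mm behind the grasp point. The pads swing forward as they close: fully open they stand 13 mm farther back than shut.
Start: joints at [-67.838, 4.979, 10.078, 95.1, 0, 90], TCP at [0.207, -0.509, 0.248] pointing down, gripper open.
Joint ranges: [-179.16, 179.16], [-48.56, 103.87], [-65.8, 70.77], [-126.05, 130.52], [-82.76, 87.17], [-180, 180]. Speed limits (degrees/s): [127.2, 127.2, 147.25, 180, 180, 180].

### API

Orientations are given as [roll, pitch, yaw] about the fixed x, y, z axes, in that order (R = Rz(yaw) Ry(pitch) Rx(roll)).
In Python, from workcell import get_obs, camera, calibration, job_done, tip_reach gives the robot as it stands.
- The arm moves only by the tool apply_moves, never from a script. Its argument "rows" is a list of rows, each a list of 7 numbers: the shift along the world's x, y, z in mm, then the turn, a rotation vector about the world's x, y, z in degrees, then the closure, from 0 (fully open) to 1 (shut). A call has 1 to 20 rows; each row shifts and turns the commanded pose from where the row before left it; what a row does not reach is not made up. A row lasts 1/8 s, in which the tool goes at most 62.5 mm and 10.7 degrees, less where a joint would pass 70% of its speed; a pose out of reach is approached as far as the arm can. A call with a gripper value outside its range is refused whole. The fingers move at their own pace and stop on an object; "grip_force" is the grip in N (left out, the last holds). Time passes only in rows, so rows that do not move let the fingers close. It gives the time, the measured TCP pose, the force and the opening at its end, in the units of the state.
- get_obs(): the state, without advancing time (a new reading comes with each control period).
- camera(name): name is "scene" or "top" or "wrist"; returns the picture (400x640x3 uint8, red, green, blue); there is no depth.
- calibration(name): a dict with "intrinsics" (3x3 intrinsics, pixels), "dist" ([k1, k2, p1, p2, k3] as OpenCV has them; the pictures are not rectified), "T" (4x4, takes a point from camera to world coordinates); the wrist camera has in their place "mount" (4x4, takes a point from camera to tool coordinates, whose origin is the TCP and whose axes are the flange's). Camera axes: x right, y down, z forward; pixel columns grow to the right and rows downward; lengths in m; the calibration is good to about 2 mm. A picture is of the moment at which its call begins: read the wrist's pose just before it. calibration takes no time and is no camera call.
- job_done(): hands the job in, once; it reports no verdict.
The state is a dict: "time": time; "q": joint angles; "qd": joint speeds; "joint_efforts": joint torques, N m; "ee_pos": TCP position; "tcp_rot": TCP orientation; "wrist_force": force on the tool from outside, world axes, zero at the start; "torque": the same for the moment, N m; "opening": finger opening in m.
Only numpy, scipy, OpenCV 4.12 (cv2) and the standard library are available. Lean on these libraries where they do the work, as an engineer would, in place of code of your own. Each camera call takes 0.05 s, during which the arm holds its last target.

### The job

The rubber drive rollers are locked in their storage rack by the flanged screw cap on the rack's threaded post. Unscrew the cap (anticlockwise seen from above) until its thread is free, lift it off and stand it, knob up, on the middle of the loose cork pad; then lay every roller in the rack into a V groove of its own in the inspection cradle, centred lengthwise so that it settles level on both notched strips. Any roller may go in any groove; leave everything at rest and do not disturb the green cassette shell.

Things in the scene. Friction and masses are not known exactly. Their poses are not given: they have to be found in the camera images.
- rack: Storage rack: grey plate 150 (x) x 256 (y) x 8 mm, fixed to the bench, yaw within 0.15 rad of the bench axes; origin under its centre, on the post's axis. The rollers lie along its y on low white rails (tops 20 mm above the bench), in two to four of four places: x = +-45 mm, y = +-70 mm.
- post_top (a point): Centre of the top, 95 mm above the bench, of the rack's upright steel post (27 mm across, 43 mm tall above the cap's seat). Right-hand thread: anticlockwise from above raises the cap 9 mm a turn (1 mm play up and down). After about two turns (18 mm up) the cap is free to lift straight off; before that the thread holds it down.
- cap_grip (a point): Screw cap, 250 g: flange 100 mm across, 6 mm thick; hub 44 mm across to 46 mm above the flat underside; on it a solid black knurled round knob 40 mm across, 46 to 78 mm above the underside. Point: on the axis, 62 mm above the underside (mid-knob), z up the axis; 19 mm above post_top when screwed down. Stays put when let go part-way. Flange overlaps the rollers' inner ends, 2 mm above them.
- roller0_mid (a point): Centre of roller 0 (all alike): black rubber drum 28 mm across, 100 mm long, along this frame's y, with a square steel block 30 x 30 x 8 mm on each end; 116 mm over all, 220 g. Gripped across the middle of the drum. Centre 35 mm above the bench on the rack's rails, 15 mm when lying on the bench. None if absent.
- roller1_mid (a point): Centre of roller 1 (all alike): black rubber drum 28 mm across, 100 mm long, along this frame's y, with a square steel block 30 x 30 x 8 mm on each end; 116 mm over all, 220 g. Gripped across the middle of the drum. Centre 35 mm above the bench on the rack's rails, 15 mm when lying on the bench. None if absent.
- roller2_mid (a point): Centre of roller 2 (all alike): black rubber drum 28 mm across, 100 mm long, along this frame's y, with a square steel block 30 x 30 x 8 mm on each end; 116 mm over all, 220 g. Gripped across the middle of the drum. Centre 35 mm above the bench on the rack's rails, 15 mm when lying on the bench. None if absent.
- roller3_mid (a point): Centre of roller 3 (all alike): black rubber drum 28 mm across, 100 mm long, along this frame's y, with a square steel block 30 x 30 x 8 mm on each end; 116 mm over all, 220 g. Gripped across the middle of the drum. Centre 35 mm above the bench on the rack's rails, 15 mm when lying on the bench. None if absent.
- cradle: Inspection cradle: aluminium plate 250 (x) x 104 (y) x 8 mm, fixed to the bench, yaw within 0.12 rad; two grey strips 12 mm wide at y = +-36 mm with four 90-degree V notches 17 mm deep, 62 mm apart along x, all empty at the start. Between the strips are 60 mm free for fingers. A settled roller's end blocks hang outside the strips, 8 mm to spare either way. Origin under its centre.
- groove0 (a point): Where the centre of a roller settled and centred in groove 0 of the cradle lies, 46 mm above the bench; groove and roller axis along this frame's y. Grooves 0 to 3 run towards +x.
- groove1 (a point): Where the centre of a roller settled and centred in groove 1 of the cradle lies, 46 mm above the bench; groove and roller axis along this frame's y. Grooves 0 to 3 run towards +x.
- groove2 (a point): Where the centre of a roller settled and centred in groove 2 of the cradle lies, 46 mm above the bench; groove and roller axis along this frame's y. Grooves 0 to 3 run towards +x.
- groove3 (a point): Where the centre of a roller settled and centred in groove 3 of the cradle lies, 46 mm above the bench; groove and roller axis along this frame's y. Grooves 0 to 3 run towards +x.
- pad_top (a point): Centre of the top face of the loose square cork pad, 120 x 120 mm, 8 mm thick, 500 g, lying on the bench between rack and cradle.
- shell: Transparent green cassette shell, 100 x 64 x 12 mm, loose on the bench beyond the work; a bystander. Origin at the centre of its underside.
Things that resemble listed ones, but are neither listed nor needed, are in the scene too. What is shaped like the part that bears roller1_mid but purple or white is not meant.

How it is judged:
By the outcome, as a careful person would: the job done as asked, in the order asked, and still so for the second after the job is handed in, with the robot touching nothing.
Of roller0, roller1, roller2, roller3 only 2 to 4 are there at a start; the rules pass over those that are not, and their reading is None.
At some moment in a run one of pad may be knocked a few centimetres aside while the robot is not near it.
Once in a run the grip may slacken for a moment while it holds something.
It also fails if it takes over 210 s, if anything falls off the work surface, if the arm or the gripper's body presses on something with over 40 N, if the wrist force passes 120 N, or if a joint passes its speed limit or range.

## Working session

There is one attempt and no reset: what is moved stays moved. The work goes in short steps, Python scripts to look and compute and a tool call to move; the robot and the scene stay as the last step left them, time stands still between calls to the robot, and variables do not carry over. Pictures are saved under pics/ and viewed, and the job is handed in when it is done.

Besides the shell and the picture viewer there is one more tool, called after "Call:" in YAML: its name, and indented under it one key for each argument. apply_moves: Moves the arm, as the interface text tells. Its arguments: {"type":"object","properties":{"rows":{"type":"array","items":{"type":"array","items":{"type":"number"}}},"grip_force":{"type":"number"}},"required":["rows"]}

```bash
ls; mkdir -p pics; python3 - <<'E'
from workcell import *
import cv2
o=get_obs();print(o);print(tip_reach)
for n in ("scene","top","wrist"):
    cv2.imwrite(f"pics/{n}0.png",camera(n)[:,:,::-1]);print(n,calibration(n))
E
```

```text
pics
{'time': 0.0, 'q': array([-6.78386117e+01,  5.01179887e+00,  1.00341242e+01,  9.50980145e+01,
        1.75779828e-04,  8.99985222e+01]), 'qd': array([-0.05001573, -0.0002436 , -0.03032296,  0.02850553,  0.07551234,
       -0.03884749]), 'joint_efforts': array([-1.82041873e-03, -5.20377874e+01,  4.64814055e+01,  1.60422223e-02,
       -1.61674907e-04, -1.58222448e-06]), 'ee_pos': array([ 0.20739584, -0.50918643,  0.24757338]), 'tcp_rot': array([-1.79924311e+02, -1.77731829e-04,  2.21628658e+01]), 'wrist_force': array([ 0.04674966,  0.24086601, -0.51670874]), 'torque': array([0.00210368, 0.04053973, 0.04674309]), 'opening': 0.08522331142609887}
0.017
scene {'intrinsics': array([[396.59317122,   0.        , 320.06463758],
       [  0.        , 396.59317122, 200.22811718],
       [  0.        ,   0.        ,   1.        ]]), 'dist': array([-0.09796582,  0.        ,  0.        ,  0.        ,  0.        ]), 'T': array([[-4.44168337e-01,  6.00975146e-01, -6.64487293e-01,
         1.21948113e+00],
       [ 8.95943052e-01,  2.98541935e-01, -3.28874991e-01,
         3.54724252e-01],
     
[... 577 characters left out ...]
, -0.98864669,  1.07945286],
       [ 0.        ,  0.        ,  0.        ,  1.        ]])}
wrist {'intrinsics': array([[340.74437547,   0.        , 315.06380012],
       [  0.        , 340.74437547, 193.48962632],
       [  0.        ,   0.        ,   1.        ]]), 'dist': array([-0.00265805,  0.        ,  0.        ,  0.        ,  0.        ]), 'mount': array([[ 2.46062553e-04, -9.63424175e-01, -2.67980966e-01,
         6.75566055e-02],
       [ 9.99999788e-01,  3.98729727e-04, -5.15273004e-04,
        -7.37580226e-04],
       [ 6.03278446e-04, -2.67980783e-01,  9.63424069e-01,
        -1.26351694e-01],
       [ 0.00000000e+00,  0.00000000e+00,  0.00000000e+00,
         1.00000000e+00]])}
```

View pics/scene0.png

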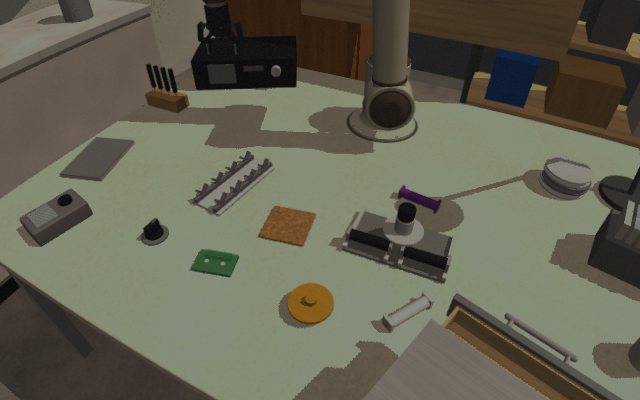

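View pics/top0.png

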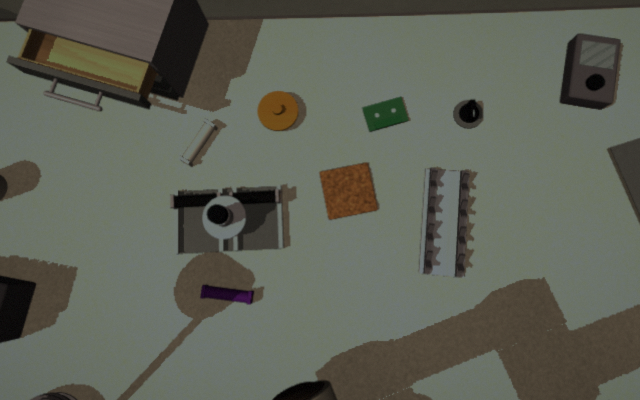

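```bash
python3 - <<'E'
import cv2
im=cv2.imread("pics/top0.png")
cv2.imwrite("pics/top0a.png",cv2.resize(im[20:210,100:330],None,fx=3.4,fy=3.1,interpolation=cv2.INTER_CUBIC))
cv2.imwrite("pics/top0b.png",cv2.resize(im[20:210,300:530],None,fx=3.4,fy=3.1,interpolation=cv2.INTER_CUBIC))
E
```

```text
(no output)
```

View crops.

View pics/top0a.png

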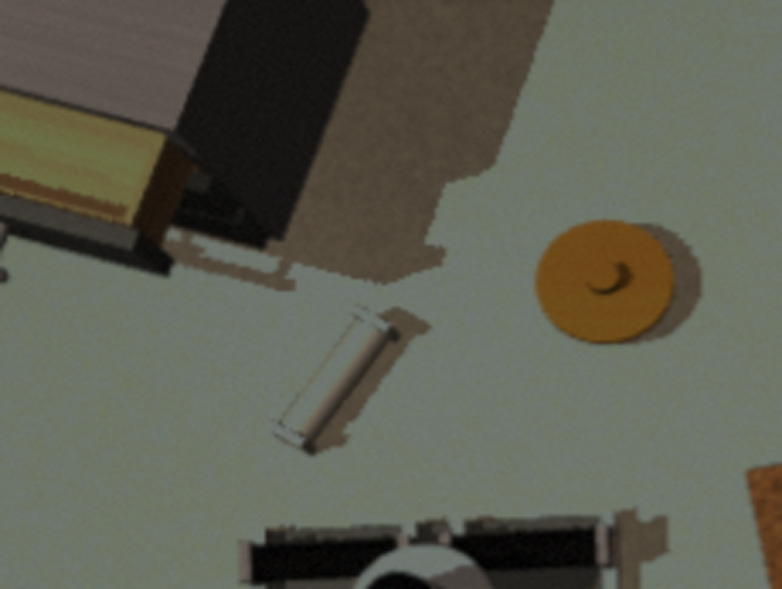

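View pics/top0b.png

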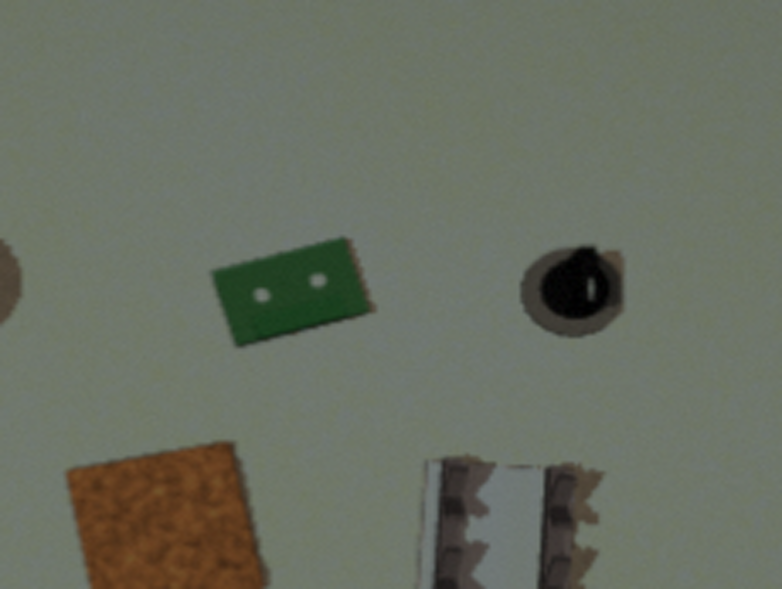

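```bash
python3 - <<'E'
import cv2
im=cv2.imread("pics/top0.png")
def c(n,x0,y0,w,h,s): 
    r=cv2.resize(im[y0:y0+h,x0:x0+w],None,fx=s,fy=s,interpolation=cv2.INTER_CUBIC)
    r=cv2.convertScaleAbs(r,alpha=1.8)
    for i in range(0,w,10): cv2.putText(r,str(x0+i),(int(i*s),8),0,.3,(0,0,255)); cv2.line(r,(int((i+.5)*s),10),(int((i+.5)*s),15),(0,0,255))
    for i in range(0,h,10): cv2.putText(r,str(y0+i),(0,int((i+.5)*s+3)),0,.3,(0,0,255)); cv2.line(r,(20,int((i+.5)*s)),(25,int((i+.5)*s)),(0,0,255))
    cv2.imwrite(n,r)
c("pics/rack0.png",165,170,130,95,6)
c("pics/cr0.png",410,160,75,125,4.7)
c("pics/pad0.png",310,155,80,75,7)
im=cv2.imread("pics/scene0.png")
c("pics/srack.png",335,180,130,110,5.4)
E
```

```text
(no output)
```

View pics/rack0.png

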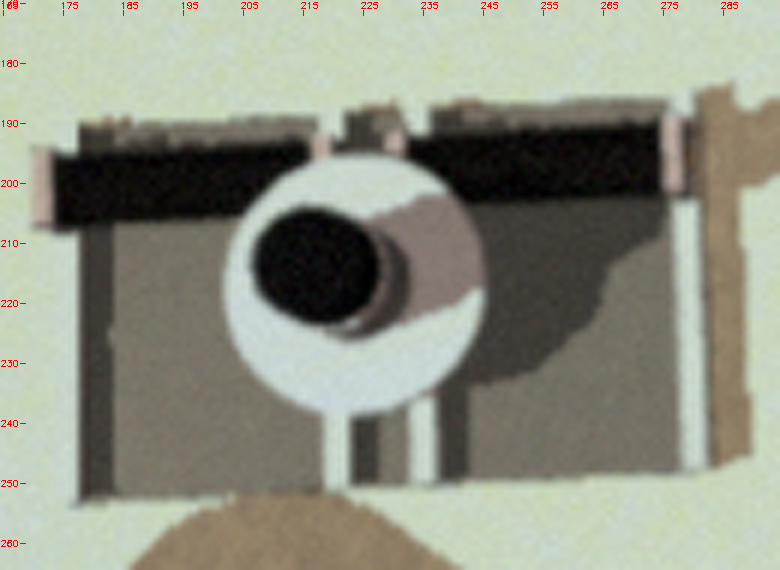

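View pics/cr0.png

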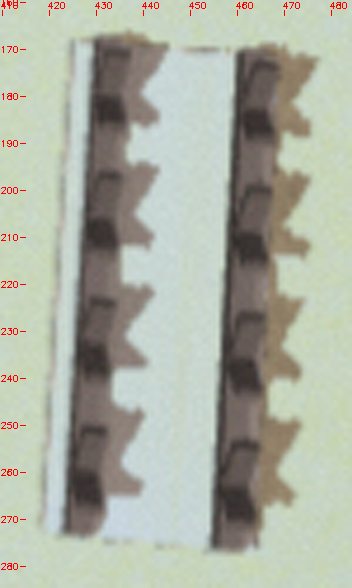

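View pics/pad0.png

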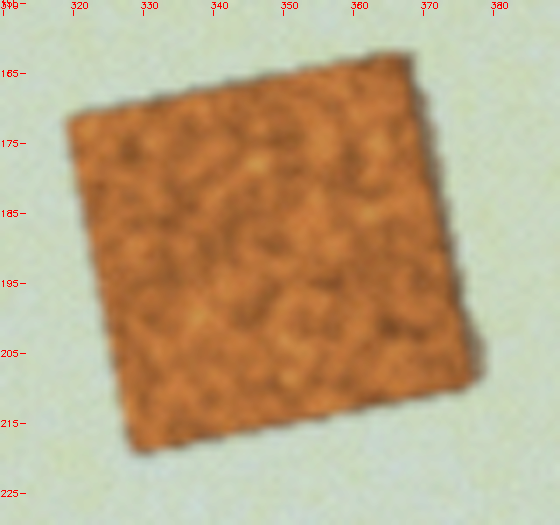

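View pics/srack.png

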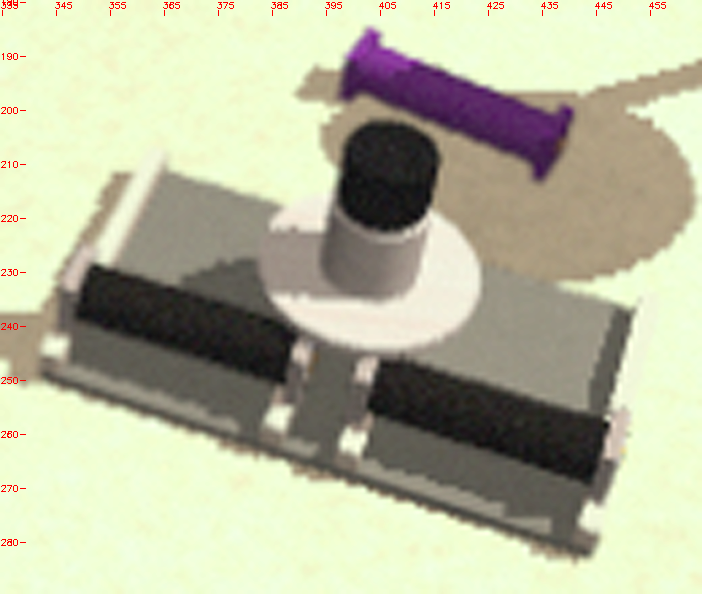

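```bash
cat > h.py <<'E'
import numpy as np, cv2
from workcell import *
from scipy.spatial.transform import Rotation as R
CAL={n:calibration(n) for n in("scene","top","wrist")}
def camT(n,obs=None):
    if n!="wrist": return CAL[n]["T"]
    T=np.eye(4);T[:3,:3]=R.from_euler("xyz",obs["tcp_rot"],degrees=True).as_matrix();T[:3,3]=obs["ee_pos"]
    return T@CAL[n]["mount"]
def px2w(n,uv,z,obs=None):
    c=CAL[n];T=camT(n,obs)
    p=cv2.undistortPoints(np.array(uv,float).reshape(-1,1,2),c["intrinsics"],c["dist"]).reshape(-1,2)
    d=np.c_[p,np.ones(len(p))]@T[:3,:3].T;o=T[:3,3]
    return o+d*((z-o[2])/d[:,2])[:,None]
def w2px(n,P,obs=None):
    c=CAL[n];T=np.linalg.inv(camT(n,obs));P=np.array(P,float).reshape(-1,3)
    return cv2.projectPoints(P@T[:3,:3].T+T[:3,3],np.zeros(3),np.zeros(3),c["intrinsics"],c["dist"])[0].reshape(-1,2)
def fr(x,y,yaw,pts):
    a=np.radians(yaw);pts=np.array(pts,float);c,s=np.cos(a),np.sin(a)
    return np.c_[x+c*pts[:,0]-s*pts[:,1],y+s*pts[:,0]+c*pts[:,1],pts[:,2]]
E
python3 - <<'E'
from h import *
np.set_printoptions(precision=4,suppress=True)
print("flange",px2w("top",[(224,216.7)],.058),"knobtop",px2w("top",[(217.7,213.6)],.130))
print("knob scene",px2w("scene",[(406.5,207)],.130))
print("rack",px2w("top",[(178.5,191),(178.5,252.5),(280,248),(276,186.5)],.008))
p=px2w("top",[(320,171.5),(367.5,162.5),(377,210),(328.7,219)],.008);print("pad",p,p.mean(0),[np.linalg.norm(p[i]-p[i-1]) for i in range(4)])
a=px2w("top",[(425.5,167.5),(420,271)],.008);print("cradle left edge",a,np.linalg.norm(a[1]-a[0]))
E
```

```text
flange [[0.5351 0.2409 0.058 ]] knobtop [[0.5338 0.2373 0.13  ]]
knob scene [[0.5375 0.239  0.13  ]]
rack [[0.6043 0.3644 0.008 ]
 [0.4567 0.3586 0.008 ]
 [0.4649 0.1181 0.008 ]
 [0.6125 0.1286 0.008 ]]
pad [[ 0.648   0.0222  0.008 ]
 [ 0.6686 -0.0927  0.008 ]
 [ 0.5528 -0.1126  0.008 ]
 [ 0.5325  0.0024  0.008 ]] [ 0.6005 -0.0452  0.008 ] [np.float64(0.11720633110953631), np.float64(0.11675434371102145), np.float64(0.11747539086117993), np.float64(0.11674120444642981)]
cradle left edge [[ 0.6543 -0.2309  0.008 ]
 [ 0.4094 -0.2079  0.008 ]] 0.2459659522022904
```

Call:
apply_moves:
  rows:
    - [40,30,5,0,0,0,0]
    - [40,30,5,0,0,0,0]
    - [40,30,5,0,0,0,0]
    - [40,30,5,0,0,0,0]
    - [40,30,5,0,0,0,0]
    - [40,30,5,0,0,0,0]
    - [40,30,0,0,0,0,0]
    - [40,28,0,0,0,0,0]
    - [0,0,0,0,0,0,0]
    - [0,0,0,0,0,0,0]

```text
time: 1.4
ee_pos: [0.5273, -0.2713, 0.2779]
tcp_rot: [-180.0, 0.0, 22.2]
wrist_force: [-0.2, 0.2, 0.2]
opening: 0.0855
```

```bash
cat > w.py <<'E'
from h import *
import sys
def shot(n,crop=None,s=1.25,name="wrist",b=1.6):
    o=get_obs();im=camera(name)[:,:,::-1].copy();cv2.imwrite(f"pics/{n}_raw.png",im)
    np.save(f"pics/{n}.npy",np.r_[o["ee_pos"],o["tcp_rot"]])
    return o,im
def grid(im,n,x0,y0,w,h,s,b=1.6):
    r=cv2.resize(im[y0:y0+h,x0:x0+w],None,fx=s,fy=s,interpolation=cv2.INTER_CUBIC);r=cv2.convertScaleAbs(r,alpha=b)
    for i in range(0,w,20): cv2.putText(r,str(x0+i),(int((i+.5)*s),8),0,.3,(0,0,255)); cv2.line(r,(int((i+.5)*s),10),(int((i+.5)*s),15),(0,0,255))
    for i in range(0,h,20): cv2.putText(r,str(y0+i),(0,int((i+.5)*s+3)),0,.3,(0,0,255)); cv2.line(r,(20,int((i+.5)*s)),(25,int((i+.5)*s)),(0,0,255))
    cv2.imwrite(f"pics/{n}.png",r)
E
python3 - <<'E'
from w import *
o,im=shot("w1");grid(im,"w1",0,0,640,400,1.25)
print({k:o[k] for k in("time","q","ee_pos","tcp_rot")})
E
```

```text
{'time': 1.4, 'q': array([-2.72235668e+01,  1.19787108e+01,  2.12517228e+01,  9.93280669e+01,
       -1.60300775e-02,  1.30584542e+02]), 'ee_pos': array([ 0.5272762 , -0.2713417 ,  0.27787956]), 'tcp_rot': array([-1.79968617e+02,  4.79910369e-02,  2.21919122e+01])}
```

View pics/w1.png

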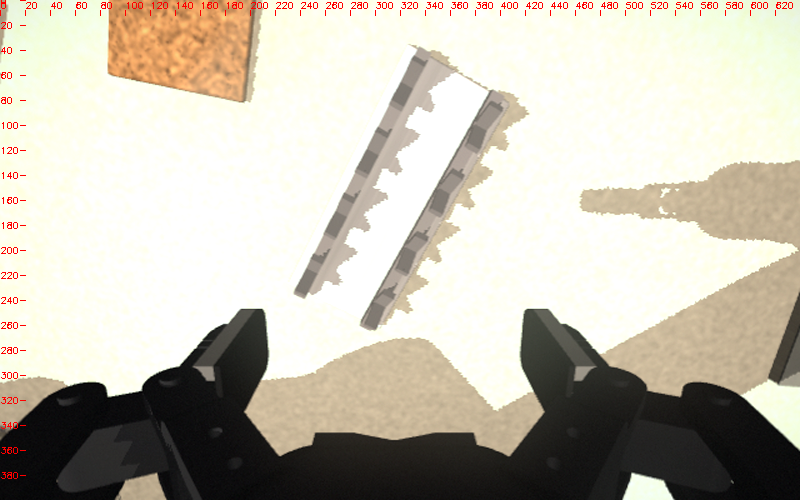

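```bash
cat > fit.py <<'E'
from w import *
def cradle_lines(x,y,yaw):
    L=[]
    pl=[(-.125,-.052,.008),(.125,-.052,.008),(.125,.052,.008),(-.125,.052,.008),(-.125,-.052,.008)]
    L.append(fr(x,y,yaw,pl))
    for sy in(-.036,.036):
        for e in(-.006,.006):
            pts=[(-.125,sy+e,.0432)]
            for g in(-.093,-.031,.031,.093): pts+= [(g-.017,sy+e,.0432),(g,sy+e,.0262),(g+.017,sy+e,.0432)]
            pts+=[(.125,sy+e,.0432)]
            L.append(fr(x,y,yaw,pts))
    return L
def over(im,cam,o,L,s,x0,y0,w,h,n,b=1.0):
    r=cv2.resize(im[y0:y0+h,x0:x0+w],None,fx=s,fy=s,interpolation=cv2.INTER_CUBIC);r=cv2.convertScaleAbs(r,alpha=b)
    for l in L:
        p=w2px(cam,l,o);p=((p-[x0,y0]+.5)*s)
        cv2.polylines(r,[np.round(p*16).astype(np.int32)],False,(0,0,255),1,cv2.LINE_AA,4)
    cv2.imwrite(f"pics/{n}.png",r)
def ld(n):
    a=np.load(f"pics/{n}.npy");return cv2.imread(f"pics/{n}_raw.png"),dict(ee_pos=a[:3],tcp_rot=a[3:])
E
python3 - <<'E'
from fit import *
im,o=ld("w1")
over(im,"wrist",o,cradle_lines(.527,-.271,-5.36),3,220,20,200,250,"ow1")
im=cv2.imread("pics/top0.png")
over(im,"top",None,cradle_lines(.527,-.271,-5.36),5,405,160,85,120,"ot1",1.6)
E
```

```text
(no output)
```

View pics/ow1.png

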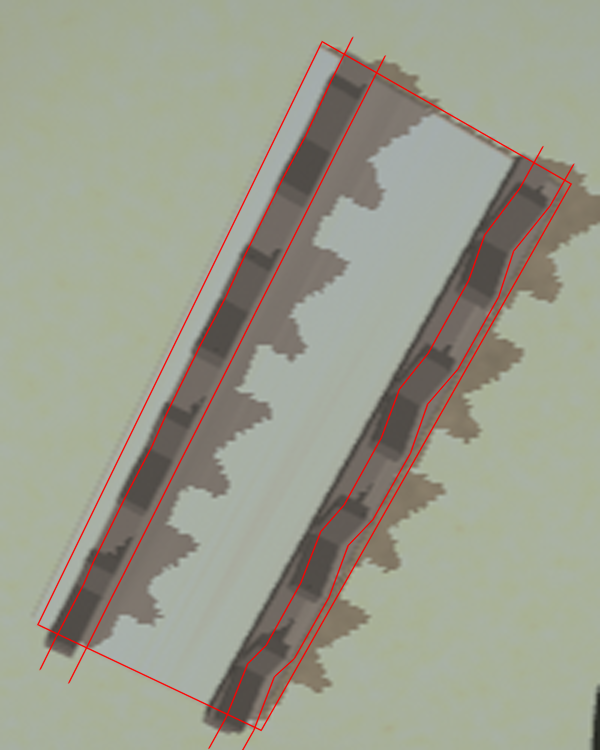

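View pics/ot1.png

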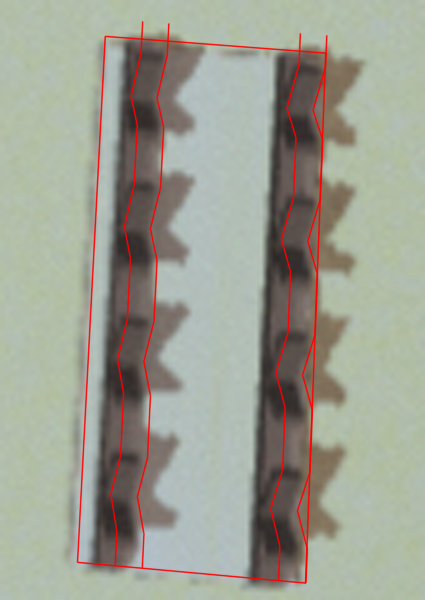

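```bash
python3 - <<'E'
from fit import *
im,o=ld("w1")
grid(im,"g1",290,25,130,125,6,1.3)
grid(im,"g2",225,130,130,135,5.8,1.3)
E
```

```text
(no output)
```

View pics/g1.png

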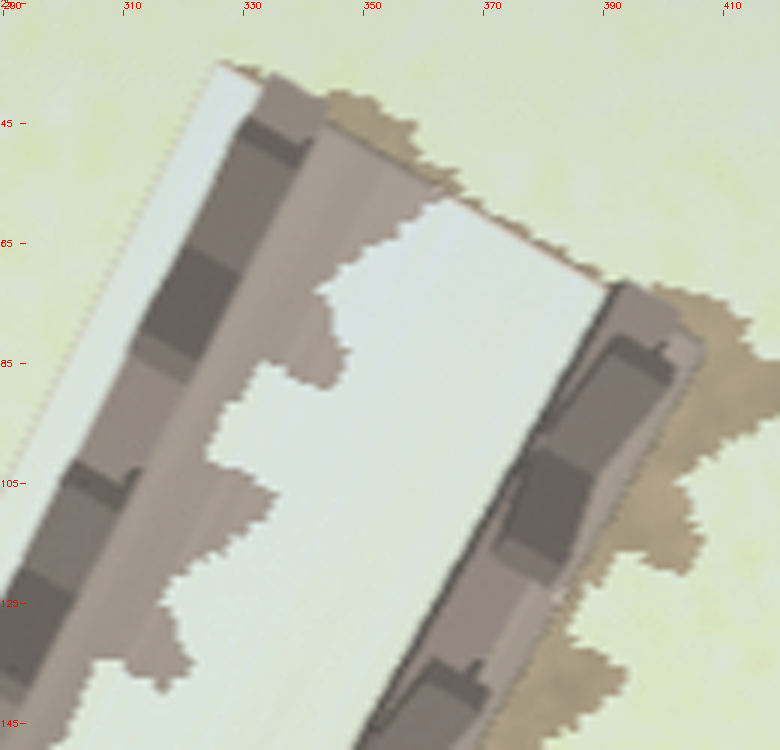

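View pics/g2.png

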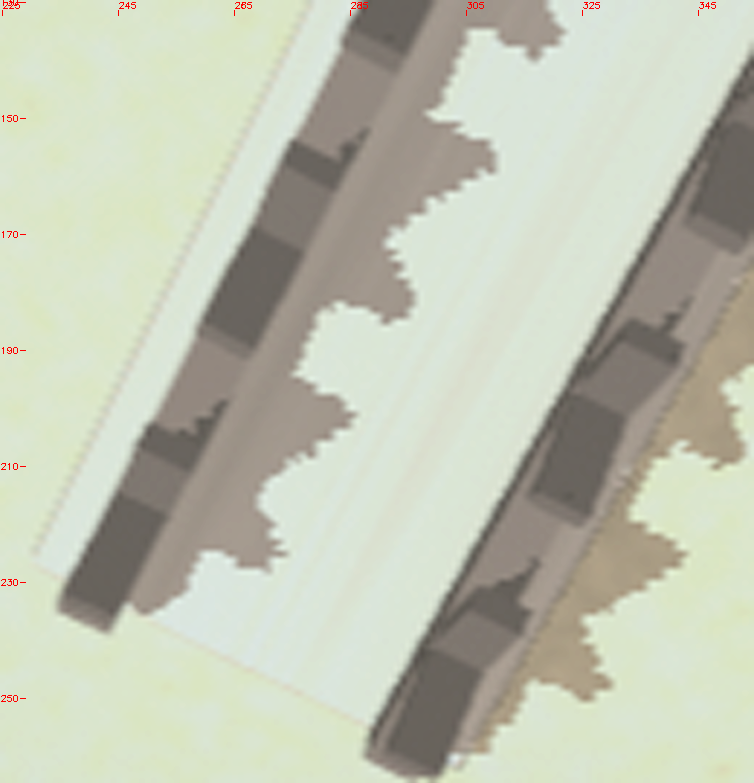

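```bash
cat > fitc.py <<'E'
from fit import *
from scipy.optimize import least_squares
im,o=ld("w1")
m=np.array([(325.7,68.2),(297.9,122.6),(273.3,171.4),(250.3,216.6),(384.5,102.3),(328.7,199.3),(303.5,243.8)])-.5
P=[(.093,.036),(.031,.036),(-.031,.036),(-.093,.036),(.093,-.036),(-.031,-.036),(-.093,-.036)]
P=[(a,b,.0262) for a,b in P]
f=lambda v:(w2px("wrist",fr(*v,P),o)-m).ravel()
r=least_squares(f,[.527,-.271,-5],x_scale=[.01,.01,1]);print(r.x,r.fun.reshape(-1,2).round(1))
over(im,"wrist",o,cradle_lines(*r.x),3,220,20,200,250,"ow2")
im=cv2.imread("pics/top0.png")
over(im,"top",None,cradle_lines(*r.x),5,405,160,85,120,"ot2",1.6)
E
python3 fitc.py
```

```text
[ 0.52555168 -0.26900776 -5.94336861] [[-0.2  0.3]
 [ 0.3 -0.7]
 [-0.3 -0.2]
 [-0.6  0.3]
 [ 0.  -0.1]
 [ 0.2  0.7]
 [ 0.5 -0.2]]
```

View pics/ow2.png

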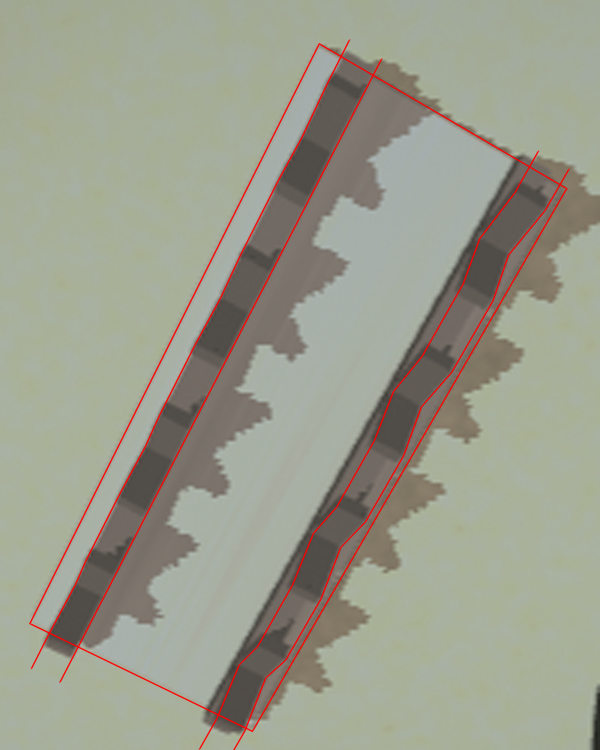

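View pics/ot2.png

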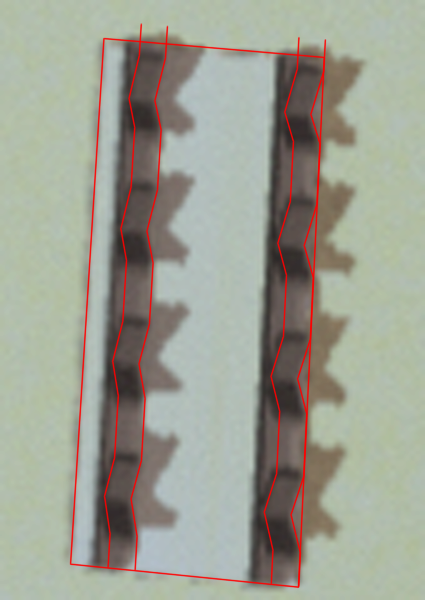

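Call:
apply_moves:
  rows:
    - [0,50,2,0,0,5,0]
    - [0,50,0,0,0,5,0]
    - [0,50,0,0,0,5,0]
    - [0,50,0,0,0,5,0]
    - [0,50,0,0,0,0,0]
    - [0,50,0,0,0,0,0]
    - [0,50,0,0,0,0,0]
    - [0,50,0,0,0,0,0]
    - [0,50,0,0,0,0,0]
    - [0,50,0,0,0,0,0]
    - [0,0,0,0,0,0,0]
    - [0,0,0,0,0,0,0]

```text
time: 2.95
ee_pos: [0.5275, 0.2276, 0.2805]
tcp_rot: [180.0, 0.0, 42.1]
wrist_force: [-0.4, -0.5, -0.2]
opening: 0.0855
```

```bash

python3 - <<'E'
from w import *
o,im=shot("w2");grid(im,"w2",0,0,640,400,1.25,1)
print({k:o[k] for k in("time","q","ee_pos","tcp_rot")})
E
```

```text
{'time': 2.95, 'q': array([ 2.33466582e+01,  9.32307680e+00,  1.84812654e+01,  9.91580701e+01,
       -1.91103595e-02,  1.61229237e+02]), 'ee_pos': array([0.52749633, 0.22758787, 0.28046316]), 'tcp_rot': array([1.79981868e+02, 6.03717522e-03, 4.21174204e+01])}
```

View pics/w2.png

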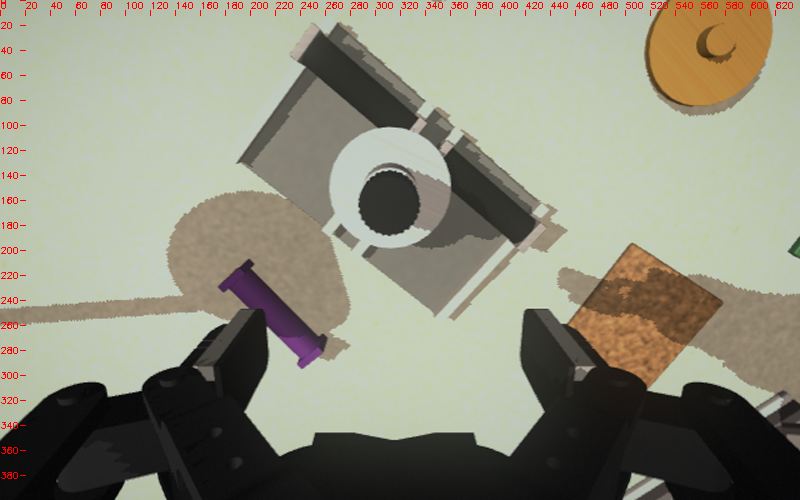

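```bash

python3 - <<'E'
from fit import *
im,o=ld("w2")
grid(im,"k2",180,0,270,265,2.9,1.2)
grid(im,"k3",260,95,105,105,7,1.6)
E
```

```text
(no output)
```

View pics/k3.png

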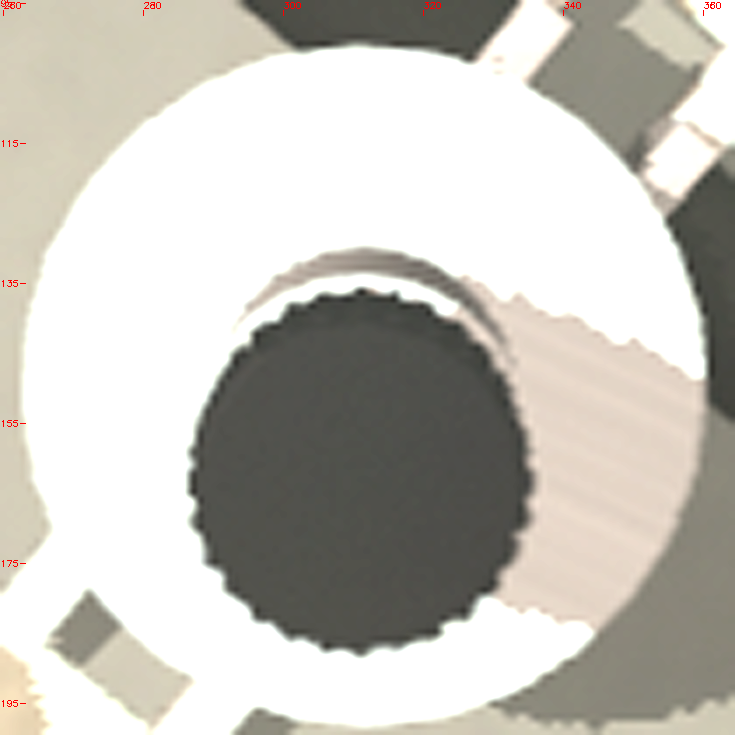

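View pics/k2.png

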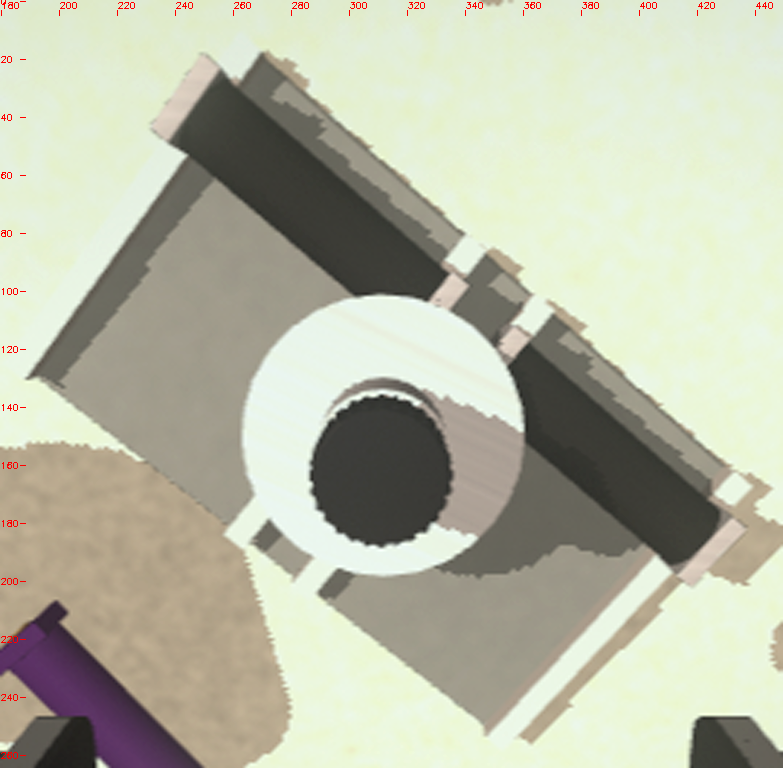

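```bash

python3 - <<'E'
from fit import *
im,o=ld("w2")
print(px2w("wrist",[(311.6,149.6)],.058,o),px2w("wrist",[(311,163.9)],.130,o))
E
```

```text
[[0.53756082 0.24266657 0.058     ]] [[0.53664484 0.24155981 0.13      ]]
```

Call:
apply_moves:
  rows:
    - [3,5,-30,0,0,0,0]
    - [3,5,-30,0,0,0,0]
    - [3.5,4,-30,0,0,0,0]
    - [0,0,-30,0,0,0,0]
    - [0,0,-25,0,0,0,0]
    - [0,0,-17,0,0,0,0]
    - [0,0,0,0,0,0,0]
    - [0,0,0,0,0,0,0]

```text
time: 4.0
ee_pos: [0.5375, 0.2424, 0.1195]
tcp_rot: [180.0, -0.1, 42.1]
wrist_force: [0.1, 0.6, -0.5]
opening: 0.0855
```

```bash

python3 - <<'E'
from w import *
o,im=shot("w3");grid(im,"w3",0,0,640,400,1.25,1)
o,im=shot("s3",name="scene");grid(im,"s3",320,130,160,150,5,1.4)
print({k:o[k] for k in("time","q","ee_pos","tcp_rot")})
E
```

```text
{'time': 4.05, 'q': array([2.42938739e+01, 9.68347260e+00, 1.05212714e+00, 8.12620976e+01,
       1.64830654e-04, 1.62148356e+02]), 'ee_pos': array([0.53754555, 0.24264278, 0.11964673]), 'tcp_rot': array([ 1.79967491e+02, -1.01477135e-01,  4.21455464e+01])}
```

View pics/w3.png

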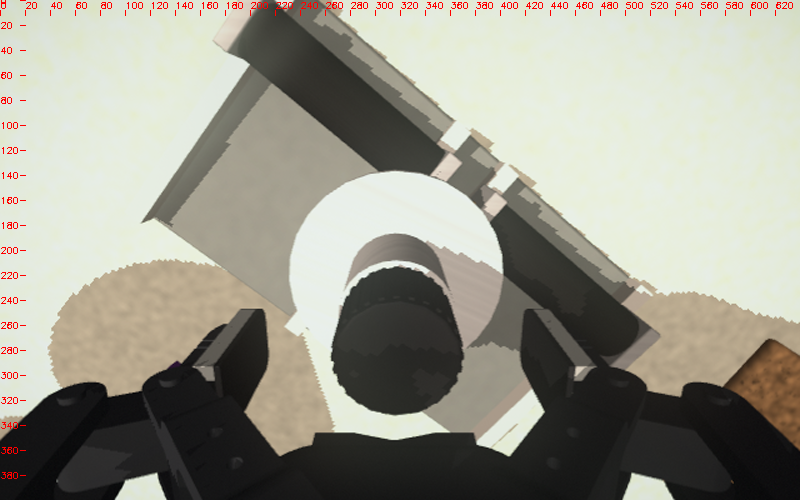

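View pics/s3.png

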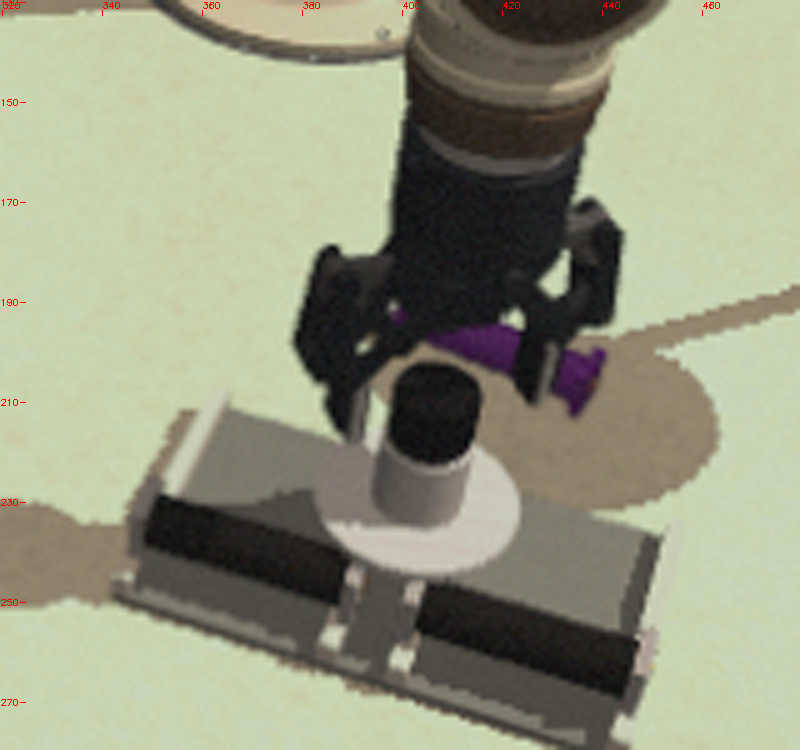

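Call:
apply_moves:
  rows:
    - [0,0,0,0,0,0,1]
    - [0,0,0,0,0,0,1]
    - [0,0,0,0,0,0,1]
    - [0,0,0,0,0,0,1]
    - [0,0,0,0,0,0,1]
    - [0,0,0,0,0,0,1]
    - [0,0,0,0,0,0,1]
    - [0,0,0,0,0,0,1]
  grip_force: 60

```text
time: 5.1
ee_pos: [0.5372, 0.2426, 0.1187]
tcp_rot: [180.0, -0.0, 42.2]
wrist_force: [1.0, -2.0, 5.5]
opening: 0.0386
```

Call:
apply_moves:
  rows:
    - [0,0,0.25,0,0,10,1]
    - [0,0,0.25,0,0,10,1]
    - [0,0,0.25,0,0,10,1]
    - [0,0,0.25,0,0,10,1]
    - [0,0,0.25,0,0,10,1]
    - [0,0,0.25,0,0,10,1]

```text
time: 5.85
ee_pos: [0.5365, 0.2428, 0.1191]
tcp_rot: [-179.9, -0.0, 102.5]
wrist_force: [0.2, 0.9, -0.3]
opening: 0.0383
```

Call:
apply_moves:
  rows:
    - [0,0,0.25,0,0,10,1]
    - [0,0,0.25,0,0,10,1]
    - [0,0,0.25,0,0,10,1]
    - [0,0,0.25,0,0,10,1]
    - [0,0,0.25,0,0,10,1]
    - [0,0,0.25,0,0,10,1]
    - [0,0,0.25,0,0,10,1]
    - [0,0,0.25,0,0,10,1]
    - [0,0,0.25,0,0,10,1]
    - [0,0,0.25,0,0,10,1]
    - [0,0,0.25,0,0,10,1]
    - [0,0,0.25,0,0,10,1]
    - [0,0,0.25,0,0,10,1]
    - [0,0,0.25,0,0,10,1]
    - [0,0,0.25,0,0,10,1]
    - [0,0,0.25,0,0,10,1]
    - [0,0,0.25,0,0,10,1]
    - [0,0,0.25,0,0,10,1]
    - [0,0,0.25,0,0,10,1]
    - [0,0,0.25,0,0,10,1]

```text
time: 8.35
ee_pos: [0.537, 0.2414, 0.1242]
tcp_rot: [179.9, -0.1, -57.6]
wrist_force: [2.1, -4.8, 0.4]
opening: 0.0386
```

Call:
apply_moves:
  rows:
    - [0,0,0.25,0,0,10,1]
    - [0,0,0.25,0,0,10,1]
    - [0,0,0.25,0,0,10,1]
    - [0,0,0.25,0,0,10,1]
    - [0,0,0.25,0,0,10,1]
    - [0,0,0.25,0,0,10,1]
    - [0,0,0.25,0,0,10,1]
    - [0,0,0,0,0,0,1]

```text
time: 9.35
ee_pos: [0.537, 0.2426, 0.126]
tcp_rot: [180.0, 0.0, 12.1]
wrist_force: [2.6, -0.8, -1.3]
opening: 0.0382
```

```bash

python3 - <<'E'
from w import *
o,im=shot("s4",name="scene");grid(im,"s4",320,130,160,150,5,1.4)
print({k:o[k] for k in("time","q","ee_pos","tcp_rot","wrist_force","torque")})
E
```

```text
{'time': 9.35, 'q': array([ 2.43122840e+01,  9.67307707e+00,  1.74503844e+00,  8.20925820e+01,
       -9.43851455e-03, -1.67780477e+02]), 'ee_pos': array([0.53701968, 0.24256386, 0.12602454]), 'tcp_rot': array([1.79986411e+02, 1.81557099e-02, 1.20927611e+01]), 'wrist_force': array([ 2.63233541, -0.75411247, -1.31030374]), 'torque': array([-0.11924069, -0.58680934,  0.05832172])}
```

View pics/s4.png

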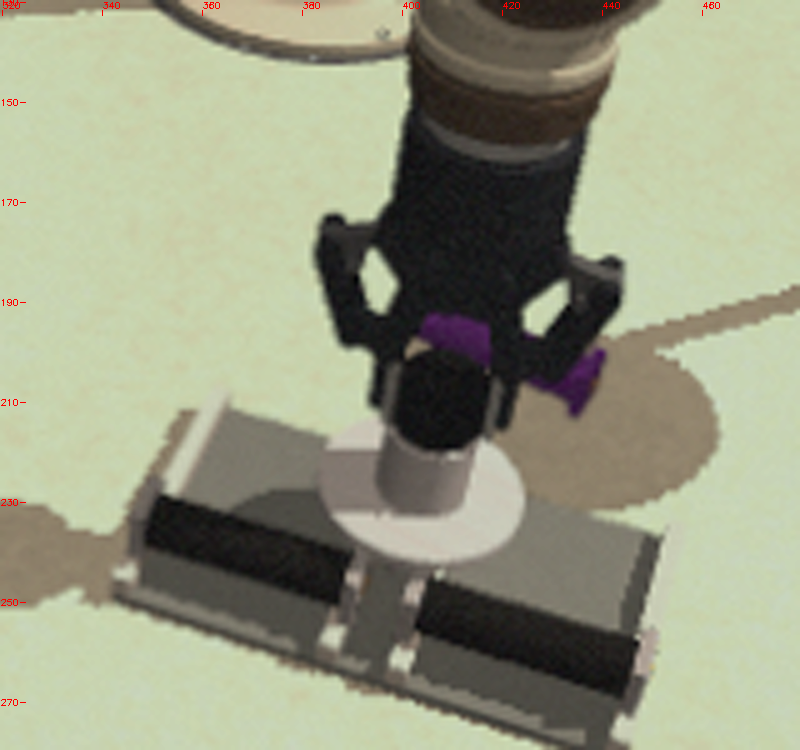

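Call:
apply_moves:
  rows:
    - [0,0,0,0,0,0,0.2]
    - [0,0,0,0,0,0,0.2]
    - [0,0,0,0,0,0,0.2]
    - [0,0,0,0,0,0,0.2]
    - [0,0,0,0,0,-10,0.2]
    - [0,0,0,0,0,-10,0.2]
    - [0,0,0,0,0,-10,0.2]
    - [0,0,0,0,0,-10,0.2]
    - [0,0,0,0,0,-10,0.2]
    - [0,0,0,0,0,-10,0.2]
    - [0,0,0,0,0,-10,0.2]
    - [0,0,0,0,0,-10,0.2]
    - [0,0,0,0,0,-10,0.2]
    - [0,0,0,0,0,-10,0.2]
    - [0,0,0,0,0,-10,0.2]
    - [0,0,0,0,0,-10,0.2]
    - [0,0,0,0,0,-10,0.2]
    - [0,0,0,0,0,-10,0.2]
    - [0,0,0,0,0,-10,0.2]
    - [0,0,0,0,0,-10,0.2]

```text
time: 11.9
ee_pos: [0.5369, 0.2427, 0.1265]
tcp_rot: [180.0, -0.0, -148.2]
wrist_force: [-0.4, 1.7, -0.8]
opening: 0.0683
```

Call:
apply_moves:
  rows:
    - [0,0,0,0,0,-10,0.2]
    - [0,0,0,0,0,-10,0.2]
    - [0,0,0,0,0,-10,0.2]
    - [0,0,0,0,0,-10,0.2]
    - [0,0,0,0,0,-10,0.2]
    - [0,0,0,0,0,-10,0.2]
    - [0,0,0,0,0,-10,0.2]
    - [0,0,0,0,0,-10,0.2]
    - [0,0,0,0,0,-10,0.2]
    - [0,0,0,0,0,-10,0.2]
    - [0,0,0,0,0,-10,0.2]
    - [0,0,0,0,0,-10,0.2]
    - [0,0,0,0,0,-10,0.2]
    - [0,0,0,0,0,-10,0.2]
    - [0,0,0,0,0,-10,0.2]
    - [0,0,0,0,0,-10,0.2]
    - [0,0,0,0,0,-10,0.2]
    - [0,0,0,0,0,0,0.2]

```text
time: 14.15
ee_pos: [0.5369, 0.2427, 0.1266]
tcp_rot: [-180.0, -0.0, 42.2]
wrist_force: [1.2, 0.4, -0.5]
opening: 0.0685
```

```bash

python3 - <<'E'
from w import *
o,im=shot("w5");grid(im,"w5",0,0,640,400,1.25,1)
print({k:o[k] for k in("time","q","ee_pos","tcp_rot","wrist_force","torque","opening")})
E
```

```text
{'time': 14.15, 'q': array([2.43181164e+01, 9.64423253e+00, 1.77133173e+00, 8.21277757e+01,
       4.81839513e-03, 1.62100383e+02]), 'ee_pos': array([0.53693949, 0.24266663, 0.12655929]), 'tcp_rot': array([-1.79995207e+02, -8.37218720e-04,  4.22177328e+01]), 'wrist_force': array([ 1.21983876,  0.4240426 , -0.54128481]), 'torque': array([-0.05154098,  0.00373559, -0.03777239]), 'opening': 0.06848139353747548}
```

View pics/w5.png

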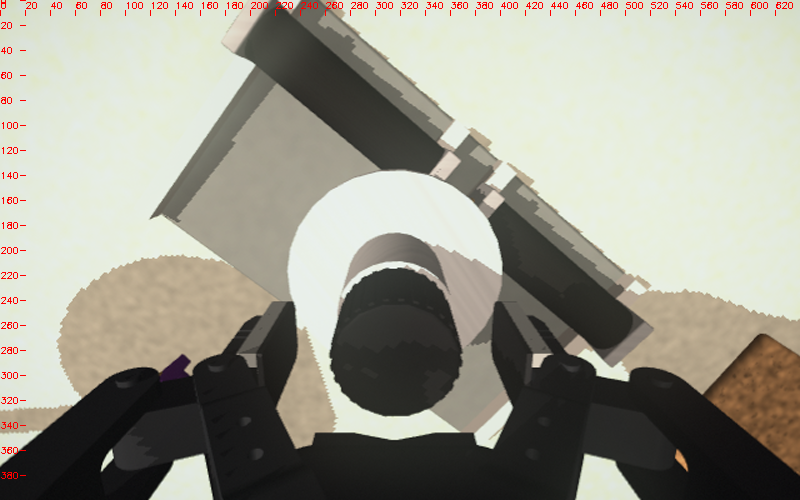

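Cap stayed in place and centred. Second grip and turn.

Call:
apply_moves:
  rows:
    - [0,0,0,0,0,0,1]
    - [0,0,0,0,0,0,1]
    - [0,0,0,0,0,0,1]
    - [0,0,0,0,0,0,1]
    - [0,0,0,0,0,0,1]
    - [0,0,0,0,0,0,1]
    - [0,0,0.25,0,0,10,1]
    - [0,0,0.25,0,0,10,1]
    - [0,0,0.25,0,0,10,1]
    - [0,0,0.25,0,0,10,1]
    - [0,0,0.25,0,0,10,1]
    - [0,0,0.25,0,0,10,1]
    - [0,0,0.25,0,0,10,1]
    - [0,0,0.25,0,0,10,1]
    - [0,0,0.25,0,0,10,1]
    - [0,0,0.25,0,0,10,1]
    - [0,0,0.25,0,0,10,1]
    - [0,0,0.25,0,0,10,1]
    - [0,0,0.25,0,0,10,1]
    - [0,0,0.25,0,0,10,1]

```text
time: 16.7
ee_pos: [0.5364, 0.2416, 0.1301]
tcp_rot: [-179.9, -0.1, -177.5]
wrist_force: [-3.1, -5.9, 6.5]
opening: 0.0382
```

Call:
apply_moves:
  rows:
    - [0,0,0.25,0,0,10,1]
    - [0,0,0.25,0,0,10,1]
    - [0,0,0.25,0,0,10,1]
    - [0,0,0.25,0,0,10,1]
    - [0,0,0.25,0,0,10,1]
    - [0,0,0.25,0,0,10,1]
    - [0,0,0.25,0,0,10,1]
    - [0,0,0.25,0,0,10,1]
    - [0,0,0.25,0,0,10,1]
    - [0,0,0.25,0,0,10,1]
    - [0,0,0.25,0,0,10,1]
    - [0,0,0.25,0,0,10,1]
    - [0,0,0.25,0,0,10,1]
    - [0,0,0.25,0,0,10,1]
    - [0,0,0.25,0,0,10,1]
    - [0,0,0.25,0,0,10,1]
    - [0,0,0.25,0,0,10,1]
    - [0,0,0.25,0,0,10,1]
    - [0,0,0.25,0,0,10,1]
    - [0,0,0,0,0,0,1]

```text
time: 19.2
ee_pos: [0.5374, 0.2424, 0.135]
tcp_rot: [180.0, -0.1, 12.1]
wrist_force: [2.8, -3.5, 4.6]
opening: 0.0383
```

Call:
apply_moves:
  rows:
    - [0,0,0,0,0,0,0.2]
    - [0,0,0,0,0,0,0.2]
    - [0,0,0,0,0,0,0.2]
    - [0,0,0,0,0,0,0.2]
    - [0,0,0,0,0,-10,0.2]
    - [0,0,0,0,0,-10,0.2]
    - [0,0,0,0,0,-10,0.2]
    - [0,0,0,0,0,-10,0.2]
    - [0,0,0,0,0,-10,0.2]
    - [0,0,0,0,0,-10,0.2]
    - [0,0,0,0,0,-10,0.2]
    - [0,0,0,0,0,-10,0.2]
    - [0,0,0,0,0,-10,0.2]
    - [0,0,0,0,0,-10,0.2]
    - [0,0,0,0,0,-10,0.2]
    - [0,0,0,0,0,-10,0.2]
    - [0,0,0,0,0,-10,0.2]
    - [0,0,0,0,0,0,0.2]

```text
time: 21.45
ee_pos: [0.5369, 0.2427, 0.1348]
tcp_rot: [180.0, -0.0, -117.8]
wrist_force: [-0.9, -0.0, 0.6]
opening: 0.0687
```

```bash

python3 - <<'E'
from w import *
o,im=shot("s6",name="scene");grid(im,"s6",320,130,160,150,5,1.4)
print({k:o[k] for k in("time","q","ee_pos","tcp_rot","wrist_force","torque","opening")})
E
```

```text
{'time': 21.45, 'q': array([ 2.43181870e+01,  9.58010395e+00,  2.60262285e+00,  8.30265385e+01,
        2.29942317e-03, -3.78956103e+01]), 'ee_pos': array([0.53694467, 0.24265683, 0.13475046]), 'tcp_rot': array([ 1.79995717e+02, -1.75964718e-03, -1.17786203e+02]), 'wrist_force': array([-0.89379867, -0.02588925,  0.56983505]), 'torque': array([-0.02240836,  0.03622849,  0.02823102]), 'opening': 0.06871611491880908}
```

View pics/s6.png

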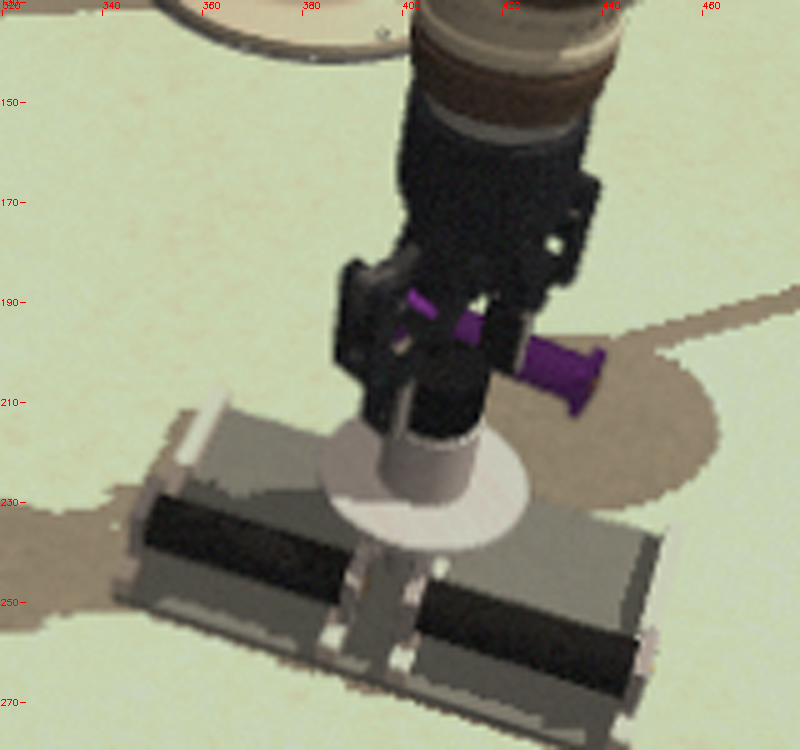

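Call:
apply_moves:
  rows:
    - [0,0,0,0,0,0,1]
    - [0,0,0,0,0,0,1]
    - [0,0,0,0,0,0,1]
    - [0,0,0,0,0,0,1]
    - [0,0,0,0,0,0,1]
    - [0,0,0,0,0,0,1]
    - [0,0,0.25,0,0,10,1]
    - [0,0,0.25,0,0,10,1]
    - [0,0,0.25,0,0,10,1]
    - [0,0,0.25,0,0,10,1]
    - [0,0,0.25,0,0,10,1]
    - [0,0,0.25,0,0,10,1]
    - [0,0,0.25,0,0,10,1]
    - [0,0,0.25,0,0,10,1]
    - [0,0,0.25,0,0,10,1]
    - [0,0,0.25,0,0,10,1]
    - [0,0,0.25,0,0,10,1]
    - [0,0,0,0,0,0,1]

```text
time: 23.75
ee_pos: [0.5369, 0.242, 0.1377]
tcp_rot: [179.9, -0.0, -7.7]
wrist_force: [-2.9, -4.4, 6.0]
opening: 0.0385
```

Call:
apply_moves:
  rows:
    - [0,0,1,0,0,0,1]
    - [0,0,1,0,0,0,1]
    - [0,0,1,0,0,0,1]
    - [0,0,1,0,0,0,1]

```text
time: 24.25
ee_pos: [0.5366, 0.2424, 0.1409]
tcp_rot: [179.9, 0.1, -7.9]
wrist_force: [-2.2, -3.1, -4.7]
opening: 0.0382
```

Call:
apply_moves:
  rows:
    - [0,0,4,0,0,0,1]
    - [0,0,4,0,0,0,1]
    - [0,0,4,0,0,0,1]
    - [0,0,6,0,0,0,1]
    - [0,0,8,0,0,0,1]
    - [0,0,10,0,0,0,1]
    - [0,0,10,0,0,0,1]
    - [0,0,10,0,0,0,1]
    - [0,0,8,0,0,0,1]
    - [0,0,0,0,0,0,1]
  grip_force: 80

```text
time: 25.5
ee_pos: [0.5372, 0.2428, 0.2063]
tcp_rot: [-180.0, -0.1, -7.8]
wrist_force: [0.2, -0.6, -3.3]
opening: 0.0379
```

```bash

python3 - <<'E'
from w import *
o,im=shot("s7",name="scene");grid(im,"s7",230,130,260,160,3,1.2)
o,im=shot("t7",name="top");grid(im,"t7",160,80,260,190,3,1.2)
print({k:o[k] for k in("time","q","ee_pos","tcp_rot","wrist_force","torque","opening")})
E
```

```text
{'time': 25.55, 'q': array([ 2.43159880e+01,  9.73690223e+00,  1.06015681e+01,  9.08456835e+01,
        3.40666623e-03, -1.47845735e+02]), 'ee_pos': array([0.53709026, 0.24270349, 0.20567332]), 'tcp_rot': array([-1.79987013e+02, -1.42578432e-02, -7.83827770e+00]), 'wrist_force': array([-0.34144062,  1.5061961 , -2.42229738]), 'torque': array([ 0.00641628, -0.02474774,  0.0222078 ]), 'opening': 0.03823105808461087}
```

View pics/s7.png

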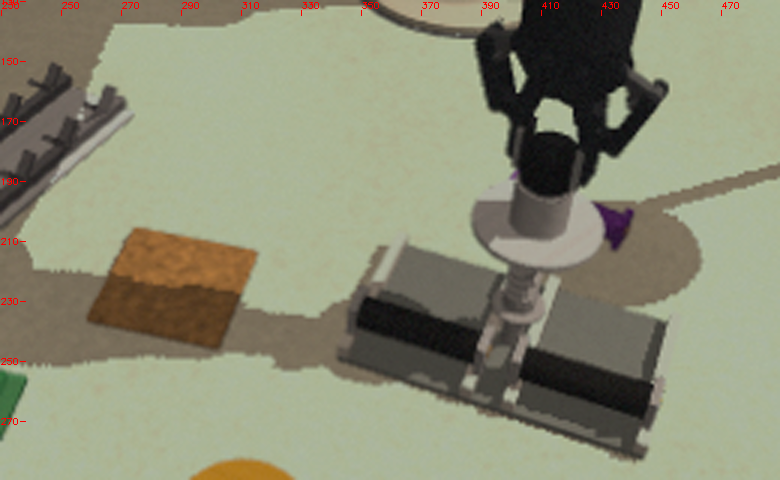

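View pics/t7.png

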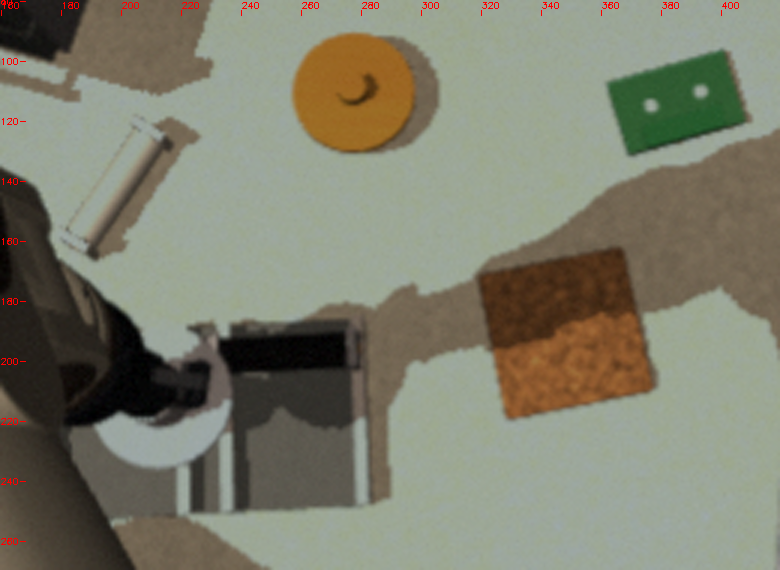

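Call:
apply_moves:
  rows:
    - [7,-20,0,0,0,0,1]
    - [7,-20,0,0,0,0,1]
    - [7,-20,0,0,0,0,1]
    - [7,-20,0,0,0,0,1]
    - [7,-20,0,0,0,0,1]
    - [6,-20,0,0,0,0,1]
    - [6,-20,0,0,0,0,1]
    - [6,-20,0,0,0,0,1]
    - [0,0,0,0,0,0,1]
    - [0,0,0,0,0,0,1]

```text
time: 26.85
ee_pos: [0.59, 0.0826, 0.2055]
tcp_rot: [-180.0, 0.0, -7.9]
wrist_force: [-0.1, 0.0, -2.2]
opening: 0.0383
```

```bash

python3 - <<'E'
from w import *
o,im=shot("w8");grid(im,"w8",0,0,640,400,1.25,1.2)
o,im=shot("t8",name="top");grid(im,"t8",160,80,260,190,3,1.2)
print({k:o[k] for k in("time","q","ee_pos","tcp_rot","wrist_force","torque","opening")})
E
```

```text
{'time': 26.9, 'q': array([ 7.99183398e+00,  1.06500894e+01,  1.16268999e+01,  9.09840111e+01,
        9.94190603e-03, -1.64184590e+02]), 'ee_pos': array([0.58990436, 0.08286688, 0.20550255]), 'tcp_rot': array([-1.79992397e+02,  9.63752319e-03, -7.82357560e+00]), 'wrist_force': array([-0.56033636,  0.29526528, -1.90891635]), 'torque': array([ 0.00356832, -0.00126904, -0.02179747]), 'opening': 0.03839923246417104}
```

View pics/w8.png

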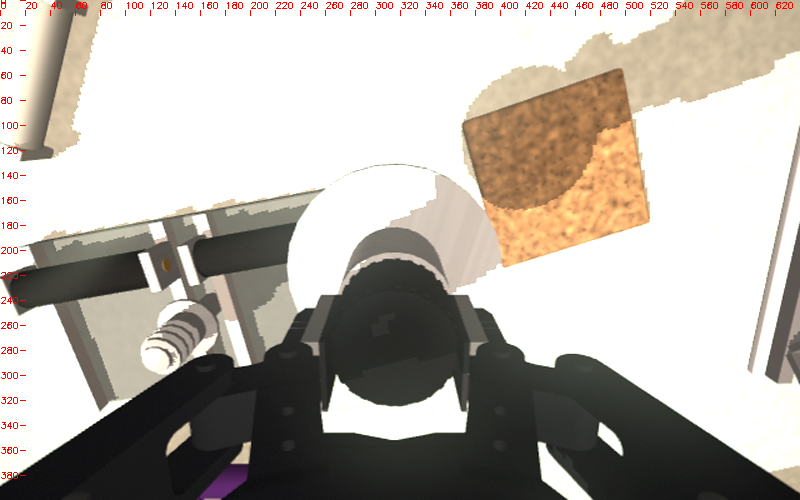

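View pics/t8.png

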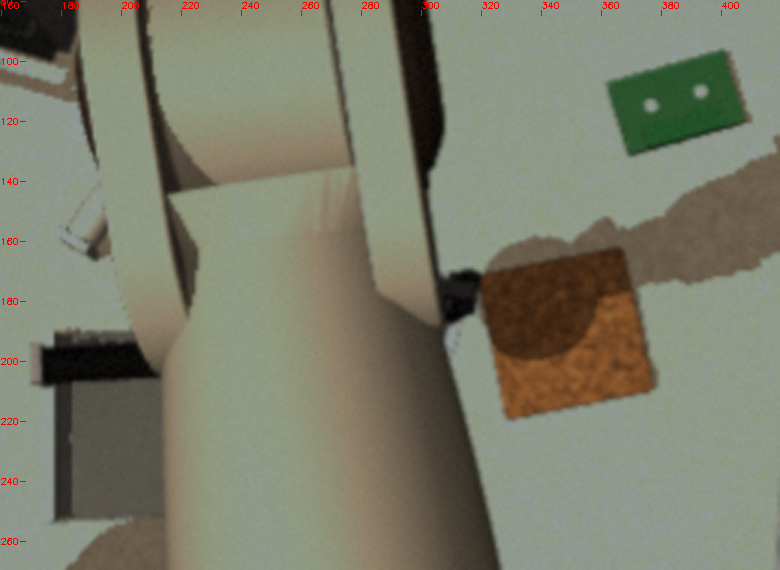

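```bash

python3 - <<'E'
from fit import *
im,o=ld("w8")
p=px2w("wrist",np.array([(463,122),(622,69),(649,222),(503,267)])/1.25-.5,.008,o);print(p,p.mean(0))
E
```

```text
[[ 0.65112469  0.02427943  0.008     ]
 [ 0.67186462 -0.09083969  0.008     ]
 [ 0.5567237  -0.11227628  0.008     ]
 [ 0.53522121  0.00297354  0.008     ]] [ 0.60373356 -0.04396575  0.008     ]
```

Call:
apply_moves:
  rows:
    - [2,-16,0,0,0,-3,1]
    - [2,-16,0,0,0,-3,1]
    - [2,-16,0,0,0,-3,1]
    - [2,-16,0,0,0,-3,1]
    - [2,-16,0,0,0,-3,1]
    - [2,-16,0,0,0,-3,1]
    - [1,-16,0,0,0,-3,1]
    - [0,-15,0,0,0,-3,1]
    - [0,0,0,0,0,0,1]
    - [0,0,0,0,0,0,1]

```text
time: 28.2
ee_pos: [0.6029, -0.0442, 0.2055]
tcp_rot: [-180.0, 0.0, -31.8]
wrist_force: [1.2, 0.8, -2.6]
opening: 0.0379
```

```bash

python3 - <<'E'
from w import *
o,im=shot("w9");grid(im,"w9",0,0,640,400,1.25,1)
print({k:o[k] for k in("time","q","ee_pos","tcp_rot","wrist_force","torque","opening")})
o,im=shot("s9",name="scene");grid(im,"s9",200,60,260,240,2.8,1)
E
```

```text
{'time': 28.2, 'q': array([-4.19515377e+00,  1.18999114e+01,  1.30789155e+01,  9.11810401e+01,
        1.50210179e-02, -1.52382915e+02]), 'ee_pos': array([ 0.60294379, -0.0441557 ,  0.20553898]), 'tcp_rot': array([-1.79987634e+02,  8.76709013e-03, -3.18122380e+01]), 'wrist_force': array([ 1.16890713,  0.76060396, -2.56936292]), 'torque': array([ 0.0174996 , -0.0249316 , -0.02513077]), 'opening': 0.03786247902810057}
```

View pics/w9.png

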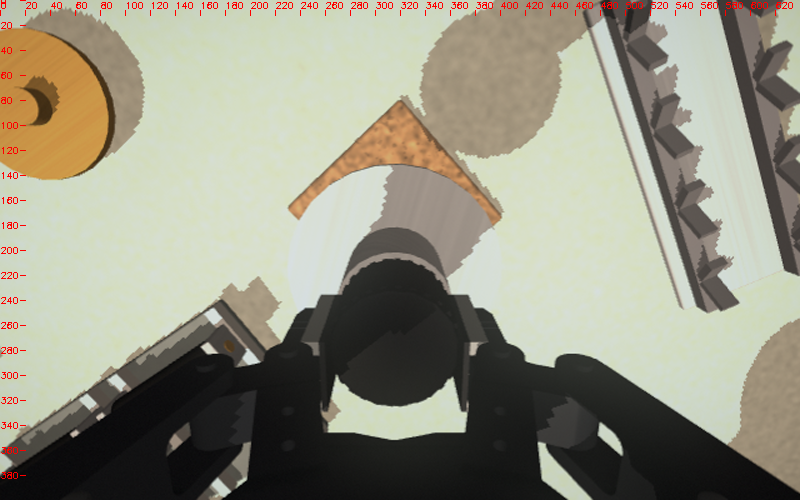

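View pics/s9.png

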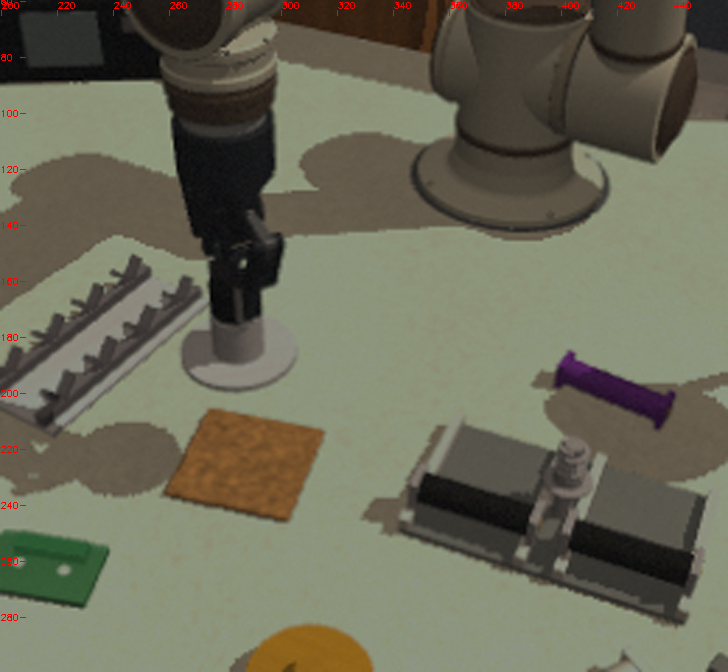

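Call:
apply_moves:
  rows:
    - [0,0,-15,0,0,0,1]
    - [0,0,-20,0,0,0,1]
    - [0,0,-20,0,0,0,1]
    - [0,0,-20,0,0,0,1]
    - [0,0,-20,0,0,0,1]
    - [0,0,-15,0,0,0,1]
    - [0,0,-8,0,0,0,1]
    - [0,0,-5,0,0,0,1]
    - [0,0,0,0,0,0,1]
    - [0,0,0,0,0,0,1]

```text
time: 29.55
ee_pos: [0.6033, -0.0444, 0.0832]
tcp_rot: [-180.0, -0.1, -31.8]
wrist_force: [-0.9, 0.6, -1.8]
opening: 0.0377
```

```bash

python3 - <<'E'
from w import *
o,im=shot("w10");grid(im,"w10",150,0,330,300,2.4,1)
print({k:o[k] for k in("time","ee_pos","wrist_force","opening")})
p=px2w("wrist",[(319,79)],.008,ld("w9")[1]) if 0 else None
o,im=shot("s10",name="scene");grid(im,"s10",200,120,160,140,5,1.4)
E
```

```text
{'time': 29.55, 'ee_pos': array([ 0.60330882, -0.04442411,  0.08318025]), 'wrist_force': array([-0.85268319,  0.64259058, -1.84158436]), 'opening': 0.037715437648575816}
```

View pics/w10.png

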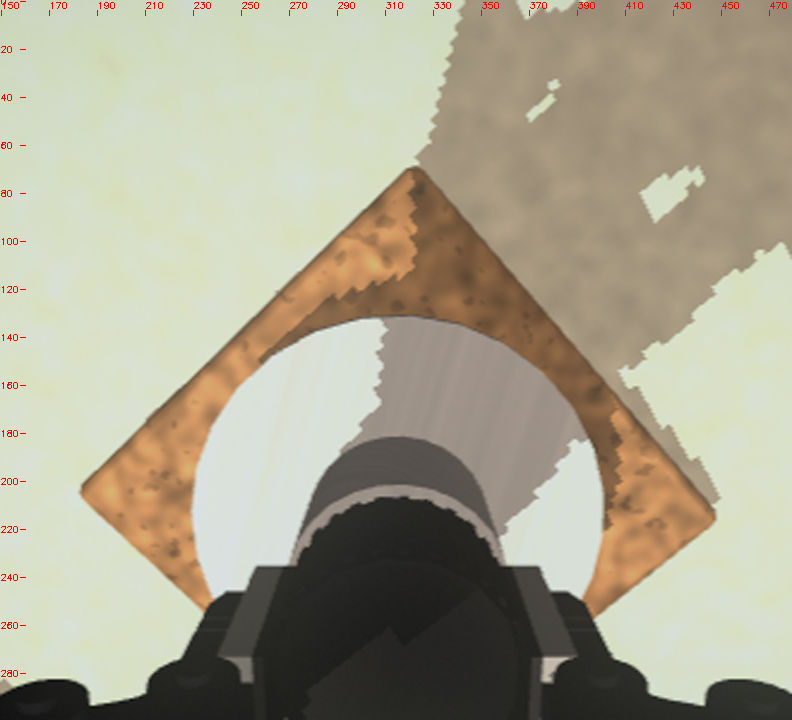

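View pics/s10.png

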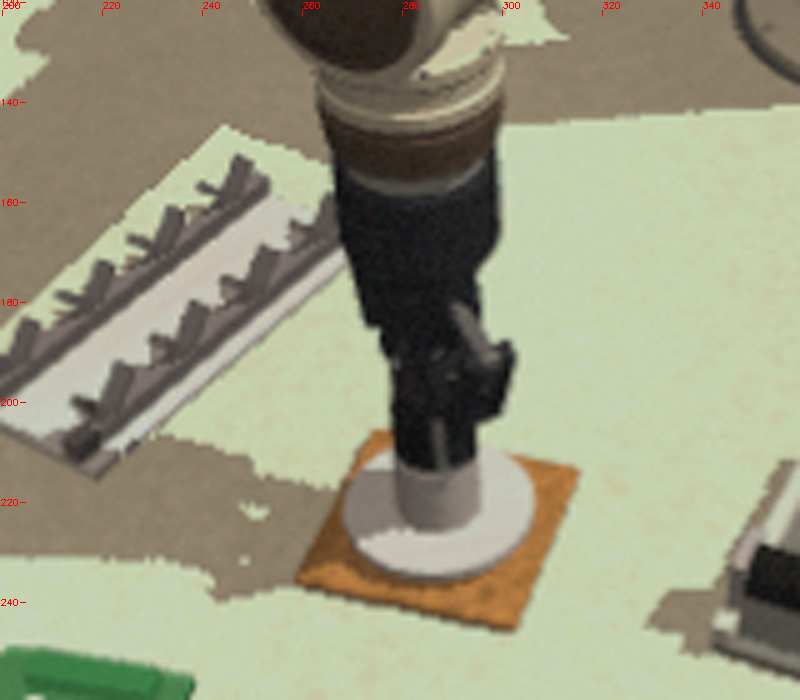

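```bash

python3 - <<'E'
from fit import *
im,o=ld("w10")
p=px2w("wrist",[(184.1,203.7),(447,214.9),(322,69.5)],.008,o);print(p,p[:2].mean(0), np.linalg.norm(p[0]-p[1]))
z=.0832-.0665+.006
L=px2w("wrist",[(229.9,210),(401.2,210),(315,131.6)],z,o);print(L)
E
```

```text
[[ 0.64998277  0.02244604  0.008     ]
 [ 0.55753427 -0.11274979  0.008     ]
 [ 0.67173721 -0.09115181  0.008     ]] [ 0.60375852 -0.04515187  0.008     ] 0.16378227836191642
[[ 0.63375263 -0.00517237  0.0227    ]
 [ 0.58165343 -0.08920104  0.0227    ]
 [ 0.64584343 -0.07051059  0.0227    ]]
```

Call:
apply_moves:
  rows:
    - [0,0,-3,0,0,0,1]
    - [0,0,-2,0,0,0,1]
    - [0,0,-1,0,0,0,1]
    - [0,0,-1,0,0,0,1]
    - [0,0,0,0,0,0,1]

```text
time: 30.28
ee_pos: [0.6029, -0.0444, 0.0759]
tcp_rot: [-180.0, -0.0, -31.8]
wrist_force: [-4.4, 0.2, 2.0]
opening: 0.0374
```

Call:
apply_moves:
  rows:
    - [0,0,-1,0,0,0,1]
    - [0,0,-0.5,0,0,0,1]
    - [0,0,0,0,0,0,1]

```text
time: 30.65
ee_pos: [0.6028, -0.0443, 0.0758]
tcp_rot: [-180.0, -0.0, -31.8]
wrist_force: [-8.6, 1.4, 13.9]
opening: 0.0384
```

Call:
apply_moves:
  rows:
    - [0,0,0.7,0,0,0,1]
    - [0,0,0,0,0,0,0.2]
    - [0,0,0,0,0,0,0]
    - [0,0,0,0,0,0,0]
    - [0,0,0,0,0,0,0]
    - [0,0,0,0,0,0,0]
    - [0,0,5,0,0,0,0]
    - [0,0,15,0,0,0,0]
    - [0,0,30,0,0,0,0]
    - [0,0,40,0,0,0,0]
    - [-10,20,50,0,0,0,0]
    - [-15,40,30,0,0,0,0]
    - [-15,50,0,0,0,0,0]
    - [0,50,0,0,0,0,0]
    - [0,50,0,0,0,0,0]
    - [0,0,0,0,0,0,0]
    - [0,0,0,0,0,0,0]

```text
time: 32.78
ee_pos: [0.563, 0.1656, 0.2456]
tcp_rot: [-180.0, -0.0, -31.8]
wrist_force: [0.4, -0.7, -0.1]
opening: 0.0854
```

```bash

python3 - <<'E'
from w import *
o,im=shot("w11");grid(im,"w11",0,0,640,400,1.25,1)
print({k:o[k] for k in("time","q","ee_pos","tcp_rot","wrist_force","opening")})
o,im=shot("s11",name="scene");grid(im,"s11",200,120,260,170,3,1.4)
E
```

```text
{'time': 32.775, 'q': array([ 1.63949861e+01,  1.00491811e+01,  1.53866496e+01,  9.52940511e+01,
       -1.56233343e-02, -1.31800497e+02]), 'ee_pos': array([0.56296974, 0.1655613 , 0.24555824]), 'tcp_rot': array([-1.79978047e+02, -4.05861518e-02, -3.18045306e+01]), 'wrist_force': array([ 0.4111123 , -0.72799637, -0.11939197]), 'opening': 0.08537246934424585}
```

View pics/w11.png

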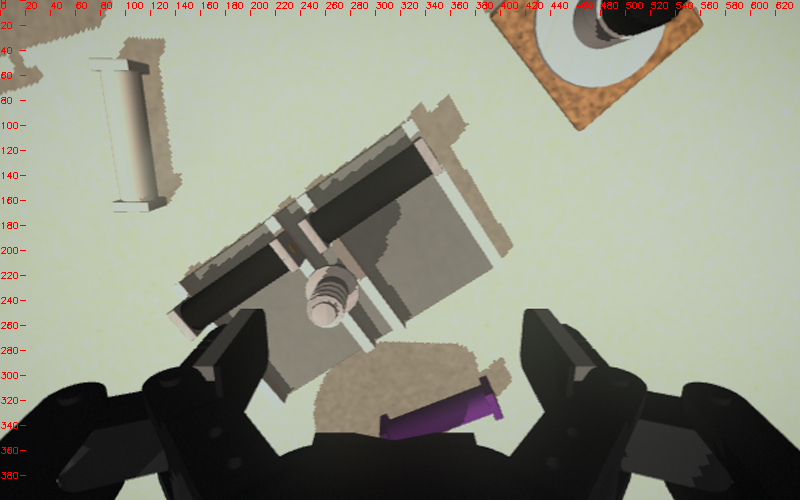

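View pics/s11.png

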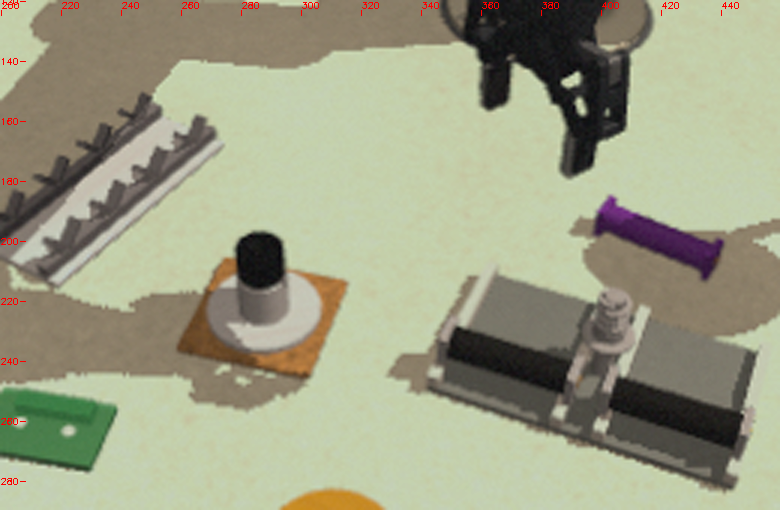

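```bash

python3 - <<'E'
from fit import *
im,o=ld("w11")
grid(im,"r1",125,75,245,205,3.2,1.4)
E
```

```text
(no output)
```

View pics/r1.png

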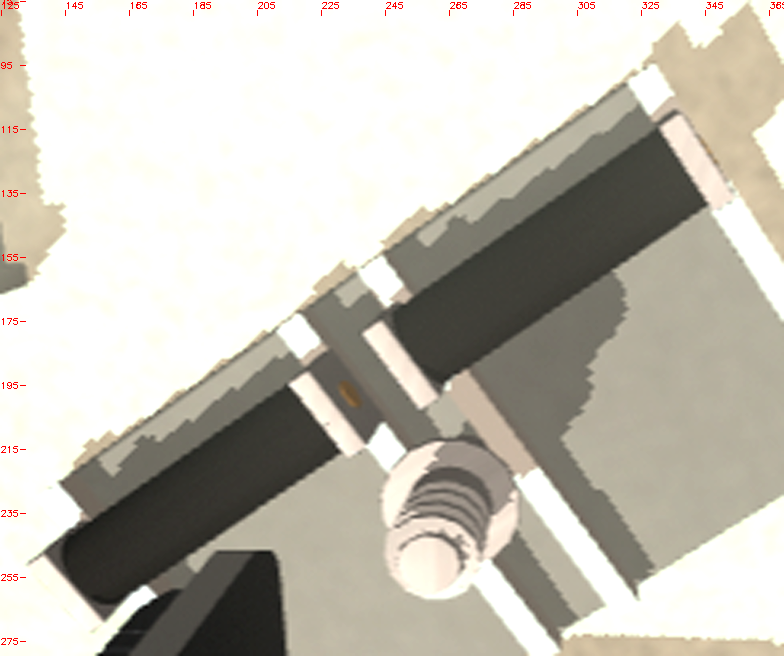

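```bash

python3 - <<'E'
from fit import *
im,o=ld("w11")
f=lambda q:px2w("wrist",np.array(q,float)/3.2+[125-.5,75-.5],.050,o)
B1=f([(660,125),(680,110),(738,195),(710,205)]);B0=f([(362,330),(385,320),(440,395),(418,405)]);A1=f([(290,383),(312,372),(366,450),(342,455)])
print(B1,B0,A1)
b1,b0,a1=[v.mean(0) for v in(B1,B0,A1)]
d=b0-b1;print("len",np.linalg.norm(d),"yaw",np.degrees(np.arctan2(-d[0],d[1])),"B mid",(b0+b1)/2,"Ain",a1)
u=d/np.linalg.norm(d);print("Amid",a1+.054*u)
# post: top
print("post",px2w("wrist",[(125+431/3.2-.5,75+565/3.2-.5)],.095,o))
yaw=np.degrees(np.arctan2(-d[0],d[1]))
print("pred",fr(.537,.242,yaw,[(.045,.07,.035),(.045,-.07,.035)]))
L=[]
def box(x,y,yaw,hx,hy,z): return fr(x,y,yaw,[(-hx,-hy,z),(hx,-hy,z),(hx,hy,z),(-hx,hy,z),(-hx,-hy,z)])
for sy in(.07,-.07):
    c=fr(.537,.242,yaw,[(.045,sy,0)])[0]
    L.append(box(c[0],c[1],yaw,.015,.058,.05)); L.append(box(c[0],c[1],yaw,.015,.05,.05))
L.append(box(.537,.242,yaw,.075,.128,.008))
over(im,"wrist",o,L,3.2,125,75,245,205,"or1",1.3)
E
```

```text
[[0.6013731  0.12525102 0.05      ]
 [0.601943   0.11821257 0.05      ]
 [0.57225605 0.11615884 0.05      ]
 [0.57406149 0.12459404 0.05      ]] [[0.59710008 0.23314398 0.05      ]
 [0.59597168 0.22544684 0.05      ]
 [0.56769236 0.22458822 0.05      ]
 [0.5686057  0.23216788 0.05      ]] [[0.59511133 0.26158131 0.05      ]
 [0.59439064 0.25377782 0.05      ]
 [0.56504895 0.25429228 0.05      ]
 [0.56764831 0.26162908 0.05      ]]
len 0.10790159730755339 yaw 2.691012660697141 B mid [0.58487543 0.17494542 0.05      ] Ain [0.58054981 0.25782012 0.05      ]
Amid [0.57801452 0.31176057 0.05      ]
post [[0.5357265  0.24108048 0.095     ]]
pred [[0.57866389 0.31403555 0.035     ]
 [0.58523686 0.17418993 0.035     ]]
```

View pics/or1.png

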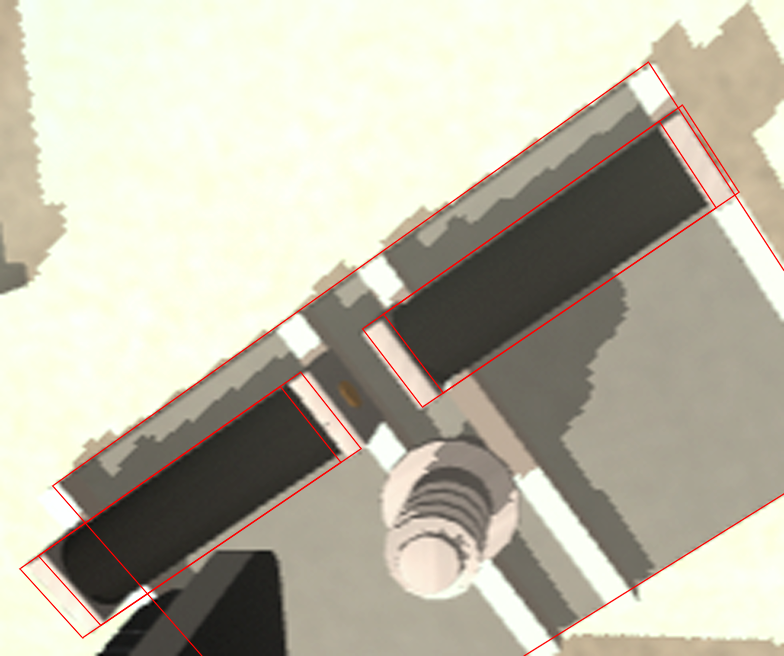

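Call:
apply_moves:
  rows:
    - [4,1.5,-15,0,0,-10,0]
    - [4,1.5,-20,0,0,-10,0]
    - [4,1.5,-20,0,0,-10,0]
    - [4,1.5,-20,0,0,-10,0]
    - [3,1.5,-20,0,0,-10,0]
    - [3,1.5,-20,0,0,-5.7,0]
    - [0,0,-15,0,0,0,0]
    - [0,0,0,0,0,0,0]
    - [0,0,0,0,0,0,0]

```text
time: 34.0
ee_pos: [0.5852, 0.1744, 0.1157]
tcp_rot: [-179.9, 0.0, -87.5]
wrist_force: [0.6, 0.2, -0.2]
opening: 0.0855
```

```bash

python3 - <<'E'
from w import *
o,im=shot("w12");grid(im,"w12",0,0,640,400,1.25,1)
print({k:o[k] for k in("time","q","ee_pos","tcp_rot","wrist_force","opening")})
E
```

```text
{'time': 34.0, 'q': array([ 1.65931519e+01,  1.26351150e+01,  4.02711372e+00,  8.13338911e+01,
       -1.11952662e-03, -7.59158111e+01]), 'ee_pos': array([0.58524172, 0.17438651, 0.11566938]), 'tcp_rot': array([-1.79943367e+02,  1.30544454e-02, -8.74910311e+01]), 'wrist_force': array([ 0.62906407,  0.1715055 , -0.20798712]), 'opening': 0.08549754780744473}
```

View pics/w12.png

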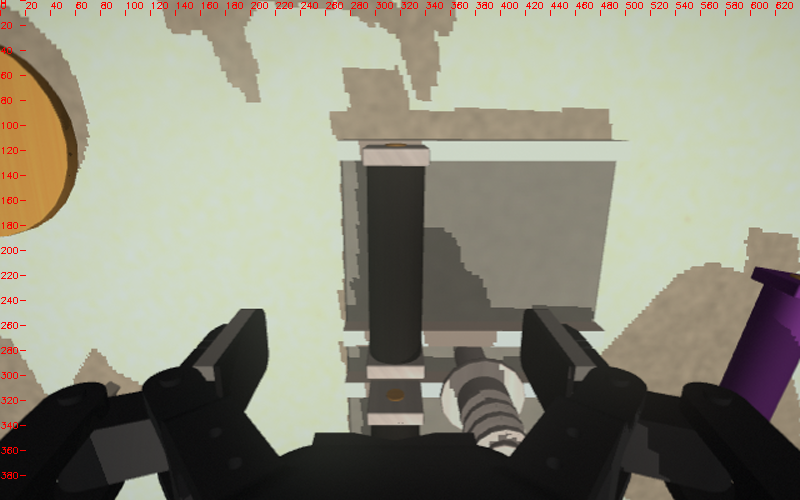

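```bash

python3 - <<'E'
from fit import *
im,o=ld("w12")
grid(im,"r2",265,100,110,210,3.6,1.5)
E
```

```text
(no output)
```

View pics/r2.png

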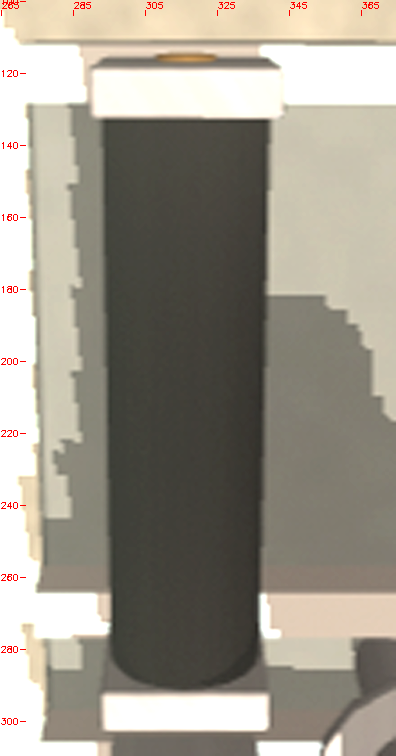

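```bash

python3 - <<'E'
from fit import *
im,o=ld("w12")
f=lambda q:px2w("wrist",np.array(q,float)/3.6+[265-.5,100-.5],.050,o)
p=f([(92,68),(280,68),(90,118),(282,118),(102,693),(269,693),(102,730),(269,730)]);print(p)
print(p[:4].mean(0),p[4:].mean(0),p.mean(0))
E
```

```text
[[0.60095575 0.11827537 0.05      ]
 [0.57219754 0.11700567 0.05      ]
 [0.60108097 0.12586027 0.05      ]
 [0.57139283 0.12454775 0.05      ]
 [0.59656795 0.22634882 0.05      ]
 [0.56705219 0.22502061 0.05      ]
 [0.59637118 0.23381825 0.05      ]
 [0.56657994 0.23247589 0.05      ]]
[0.58640677 0.12142226 0.05      ] [0.58164282 0.22941589 0.05      ] [0.58402479 0.17541908 0.05      ]
```

Call:
apply_moves:
  rows:
    - [-1.2,1,-15,0,0,0,0]
    - [0,0,-20,0,0,0,0]
    - [0,0,-20,0,0,0,0]
    - [0,0,-15,0,0,0,0]
    - [0,0,-8,0,0,0,0]
    - [0,0,-4,0,0,0,0]
    - [0,0,0,0,0,0,0]
    - [0,0,0,0,0,0,0]

```text
time: 35.05
ee_pos: [0.5841, 0.1757, 0.0334]
tcp_rot: [-179.9, 0.0, -87.5]
wrist_force: [-0.1, 0.3, 0.9]
opening: 0.0851
```

Call:
apply_moves:
  rows:
    - [0,0,0,0,0,0,1]
    - [0,0,0,0,0,0,1]
    - [0,0,0,0,0,0,1]
    - [0,0,0,0,0,0,1]
    - [0,0,0,0,0,0,1]
    - [0,0,0,0,0,0,1]
    - [0,0,0,0,0,0,1]
    - [0,0,0,0,0,0,1]
  grip_force: 60

```text
time: 36.05
ee_pos: [0.584, 0.1757, 0.0331]
tcp_rot: [-180.0, 0.0, -87.5]
wrist_force: [-0.4, -0.8, 5.6]
opening: 0.0261
```

Call:
apply_moves:
  rows:
    - [0,0,3,0,0,0,1]
    - [0,0,7,0,0,0,1]
    - [0,0,15,0,0,0,1]
    - [0,0,20,0,0,0,1]
    - [0,0,25,0,0,0,1]
    - [0,0,30,0,0,0,1]
    - [0,0,30,0,0,0,1]
    - [0,0,20,0,0,0,1]
    - [0,0,0,0,0,0,1]

```text
time: 37.17
ee_pos: [0.5846, 0.1759, 0.1857]
tcp_rot: [-179.8, 0.1, -87.5]
wrist_force: [-0.0, 0.4, -3.4]
opening: 0.0264
```

```bash

python3 - <<'E'
from w import *
o,im=shot("w13");grid(im,"w13",0,0,640,400,1.25,1)
print({k:o[k] for k in("time","q","ee_pos","tcp_rot","wrist_force","opening")})
E
```

```text
{'time': 37.175, 'q': array([ 1.67431102e+01,  1.22856608e+01,  1.13409214e+01,  8.88081352e+01,
       -3.70088273e-04, -7.57175862e+01]), 'ee_pos': array([0.58461355, 0.17587023, 0.18572415]), 'tcp_rot': array([-1.79760421e+02,  6.06074095e-02, -8.75391777e+01]), 'wrist_force': array([-0.02970107,  0.38456271, -3.38699976]), 'opening': 0.02637849891356101}
```

View pics/w13.png

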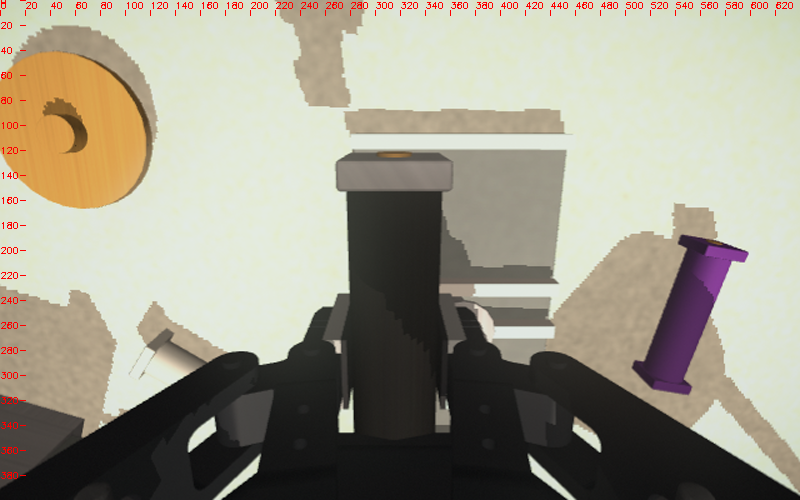

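Call:
apply_moves:
  rows:
    - [-1,-15,0,0,0,-0.5,1]
    - [-2,-28,0,0,0,-0.5,1]
    - [-2,-30,0,0,0,-0.6,1]
    - [-2,-30,0,0,0,-0.6,1]
    - [-2,-30,0,0,0,-0.6,1]
    - [-2,-30,0,0,0,-0.6,1]
    - [-2,-30,0,0,0,-0.6,1]
    - [-2,-30,0,0,0,-0.6,1]
    - [-2,-30,0,0,0,-0.6,1]
    - [-2,-30,0,0,0,-0.6,1]
    - [-2,-30,0,0,0,-0.6,1]
    - [-2,-30,0,0,0,-0.6,1]
    - [-2,-30,0,0,0,-0.6,1]
    - [-2,-30,0,0,0,-0.6,1]
    - [-1,-30,0,0,0,-0.5,1]
    - [0,-15,0,0,0,0,1]
    - [0,0,0,0,0,0,1]
    - [0,0,0,0,0,0,1]

```text
time: 39.48
ee_pos: [0.5557, -0.2716, 0.1825]
tcp_rot: [180.0, 0.0, -96.2]
wrist_force: [0.1, -0.1, -2.6]
opening: 0.0265
```

```bash

python3 - <<'E'
from w import *
o,im=shot("w14");grid(im,"w14",0,0,640,400,1.25,1)
print({k:o[k] for k in("time","q","ee_pos","tcp_rot","wrist_force","opening")})
print(fr(.5256,-.269,-5.94,[(.031,0,.046),(-.093,0,.046)]))
E
```

```text
{'time': 39.475, 'q': array([-2.60582505e+01,  1.36840036e+01,  1.26412133e+01,  8.89919331e+01,
        1.54553409e-02, -1.09847233e+02]), 'ee_pos': array([ 0.55566258, -0.27163393,  0.18252795]), 'tcp_rot': array([ 1.79972586e+02,  2.63263739e-02, -9.62110287e+01]), 'wrist_force': array([ 0.14142343, -0.13608832, -2.55549293]), 'opening': 0.02646905144450727}
[[ 0.55643356 -0.2722081   0.046     ]
 [ 0.43309933 -0.25937571  0.046     ]]
```

View pics/w14.png

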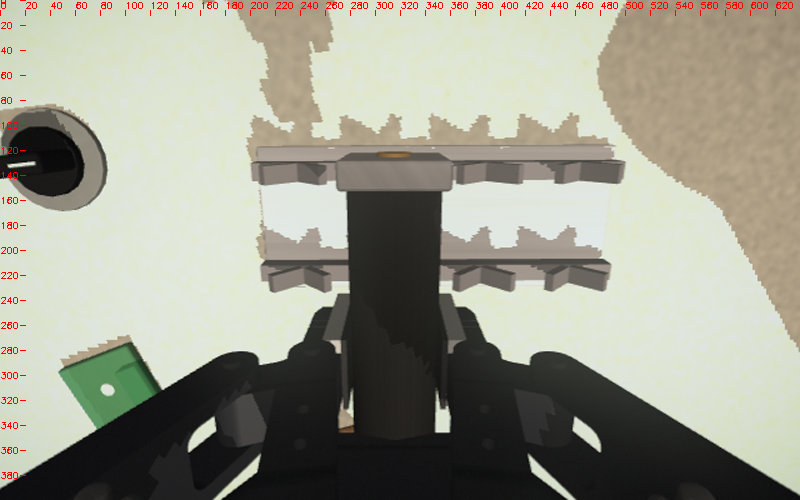

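```bash

python3 - <<'E'
from fit import *
im,o=ld("w14")
over(im,"wrist",o,cradle_lines(.5256,-.269,-5.94),2.5,190,100,320,150,"ow14",1.2)
E
```

```text
(no output)
```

View pics/ow14.png

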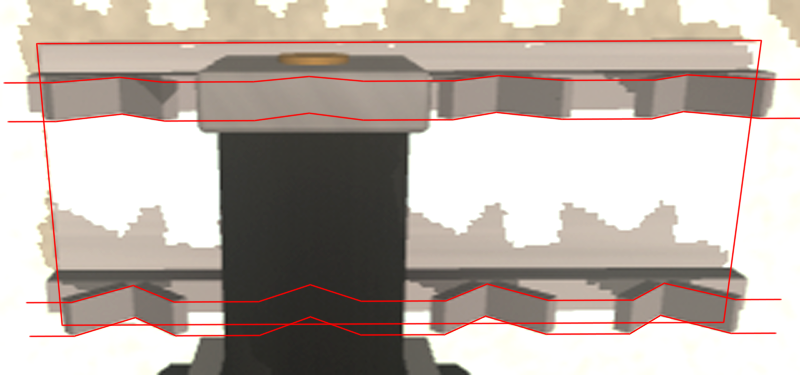

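Call:
apply_moves:
  rows:
    - [0.8,-0.6,-10,0,0,0.3,1]
    - [0,0,-20,0,0,0,1]
    - [0,0,-25,0,0,0,1]
    - [0,0,-25,0,0,0,1]
    - [0,0,-20,0,0,0,1]
    - [0,0,-15,0,0,0,1]
    - [0,0,-8,0,0,0,1]
    - [0,0,-5,0,0,0,1]
    - [0,0,0,0,0,0,1]
    - [0,0,0,0,0,0,1]

```text
time: 40.78
ee_pos: [0.5569, -0.2731, 0.0554]
tcp_rot: [-179.9, -0.0, -95.9]
wrist_force: [0.1, -0.4, -1.2]
opening: 0.0262
```

```bash

python3 - <<'E'
from w import *
o,im=shot("w15");grid(im,"w15",100,0,440,330,1.8,1.2)
print({k:o[k] for k in("time","ee_pos","tcp_rot","wrist_force","opening")})
E
```

```text
{'time': 40.775, 'ee_pos': array([ 0.55690753, -0.2731488 ,  0.05542943]), 'tcp_rot': array([-1.79942119e+02, -1.97351019e-02, -9.59405277e+01]), 'wrist_force': array([ 0.09649643, -0.42822985, -1.22105049]), 'opening': 0.026152664778269503}
```

View pics/w15.png

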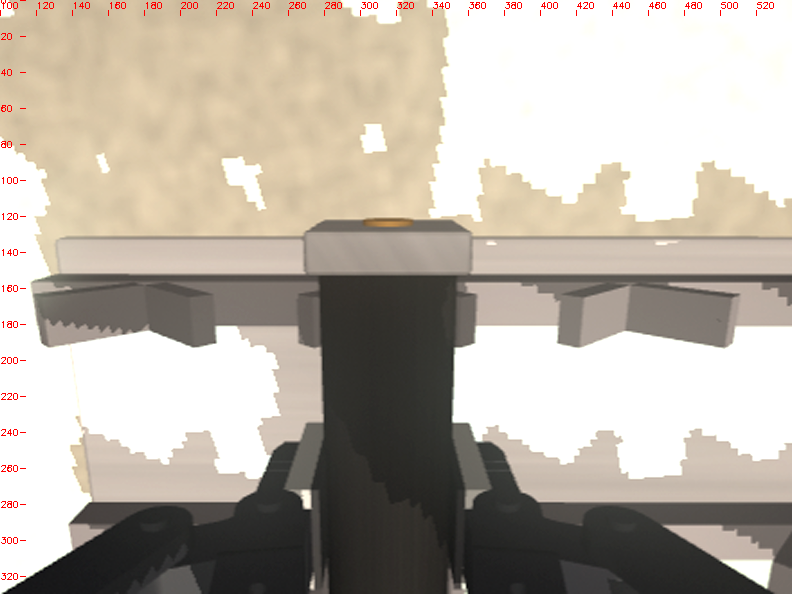

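```bash

python3 - <<'E'
from fit import *
im,o=ld("w15")
c=o["ee_pos"]; zc=c[2]+.0019
for off in(0,.003):
  P=fr(c[0],c[1]-off,-5.94,[(0,-.05,zc+.015),(0,-.058,zc+.015)])
  print(off,w2px("wrist",P,o))
L=cradle_lines(.5256,-.269,-5.94)
def box(x,y,yaw,hx,hy,z): return fr(x,y,yaw,[(-hx,-hy,z),(hx,-hy,z),(hx,hy,z),(-hx,hy,z),(-hx,-hy,z)])
L+=[box(c[0],c[1],-5.94,.015,.058,zc+.015),box(c[0],c[1],-5.94,.015,.05,zc+.015)]
over(im,"wrist",o,L,1.8,100,0,440,330,"ow15",1.2)
E
```

```text
0 [[312.72453866 154.69402426]
 [312.68396097 129.62003277]]
0.003 [[311.74235484 145.45635512]
 [311.68183682 120.01080434]]
```

View pics/ow15.png

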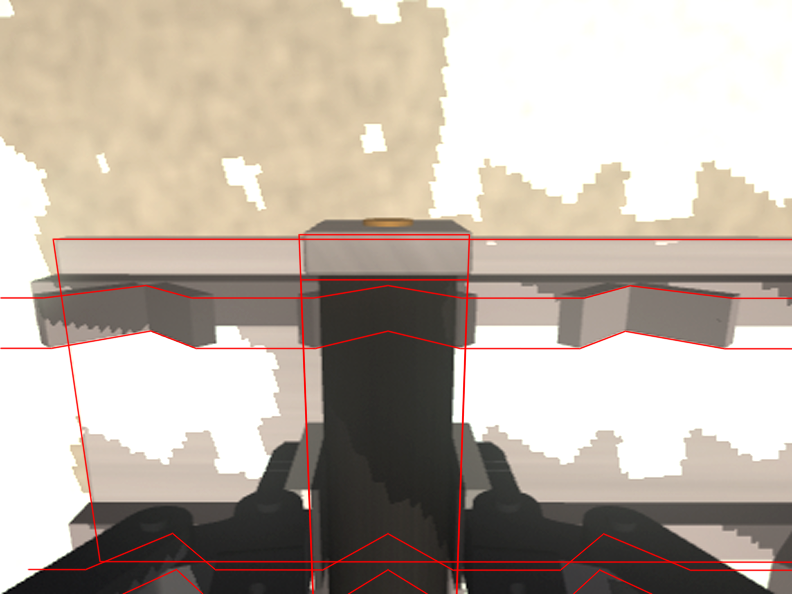

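Call:
apply_moves:
  rows:
    - [-0.3,1.3,-4,0,0,0,1]
    - [0,0,-3,0,0,0,1]
    - [0,0,-2,0,0,0,1]
    - [0,0,-1.5,0,0,0,1]
    - [0,0,0,0,0,0,1]

```text
time: 41.45
ee_pos: [0.5567, -0.2718, 0.0446]
tcp_rot: [-179.9, -0.0, -95.9]
wrist_force: [1.8, -0.3, -0.2]
opening: 0.0262
```

Call:
apply_moves:
  rows:
    - [0,0,-0.5,0,0,0,1]
    - [0,0,0,0,0,0,1]

```text
time: 41.7
ee_pos: [0.5568, -0.2718, 0.0444]
tcp_rot: [-179.9, -0.0, -95.9]
wrist_force: [1.5, 0.5, 4.4]
opening: 0.0262
```

Call:
apply_moves:
  rows:
    - [0,0,0,0,0,0,0.6]
    - [0,0,0,0,0,0,0.5]
    - [0,0,0,0,0,0,0.2]
    - [0,0,0,0,0,0,0]
    - [0,0,0,0,0,0,0]
    - [0,0,0,0,0,0,0]
    - [0,0,10,0,0,0,0]
    - [0,0,30,0,0,0,0]
    - [0,0,40,0,0,0,0]
    - [0,0,50,0,0,0,0]
    - [0,0,20,0,0,0,0]
    - [0,0,0,0,0,0,0]

```text
time: 43.2
ee_pos: [0.557, -0.272, 0.1962]
tcp_rot: [-179.8, -0.1, -95.9]
wrist_force: [0.5, 0.7, -0.2]
opening: 0.0854
```

```bash

python3 - <<'E'
from fit import *
o,im=shot("w16")
L=cradle_lines(.5256,-.269,-5.94)
def box(x,y,yaw,hx,hy,z): return fr(x,y,yaw,[(-hx,-hy,z),(hx,-hy,z),(hx,hy,z),(-hx,hy,z),(-hx,-hy,z)])
L+=[box(.5564,-.2722,-5.94,.014,.05,.046)]
grid(im,"w16",180,90,330,240,2.4,1.1)
over(im,"wrist",o,L,2.4,180,90,330,240,"ow16",1.1)
print({k:o[k] for k in("time","ee_pos","tcp_rot","wrist_force","opening")})
o,im=shot("s16",name="scene");grid(im,"s16",180,120,180,160,4,1.4)
E
```

```text
{'time': 43.2, 'ee_pos': array([ 0.55698679, -0.27197982,  0.19618736]), 'tcp_rot': array([-1.79791665e+02, -7.65427611e-02, -9.59342453e+01]), 'wrist_force': array([ 0.53124697,  0.6625326 , -0.19965365]), 'opening': 0.08541212944087034}
```

View pics/w16.png

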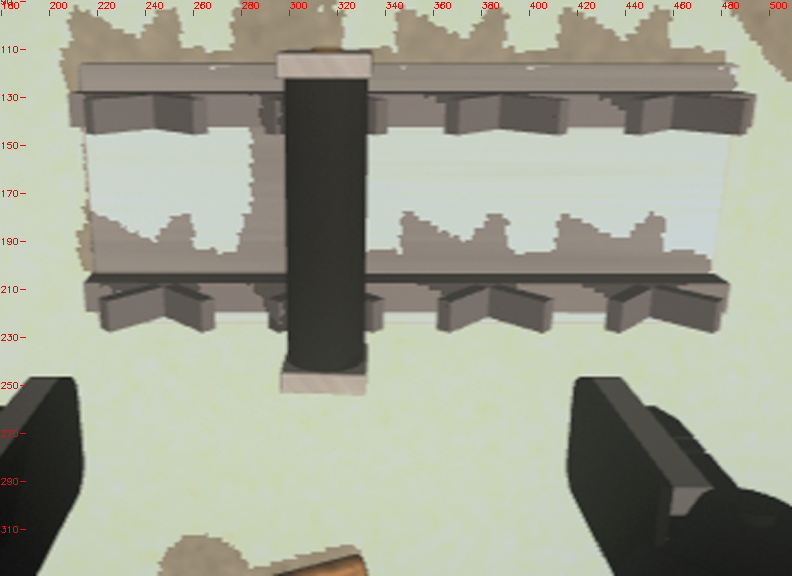

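View pics/s16.png

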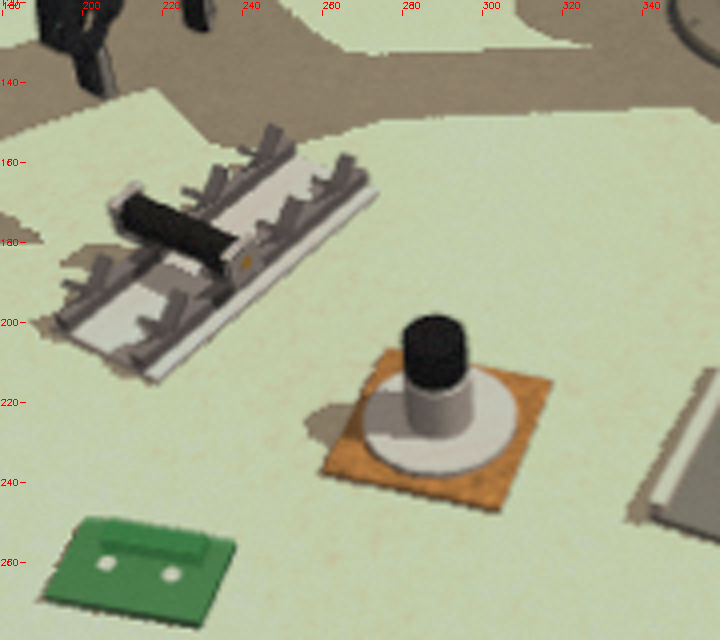

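```bash

python3 - <<'E'
from fit import *
im,o=ld("w16")
f=lambda q:px2w("wrist",np.array(q,float)/2.4+[180-.5,90-.5],.061,o)
p=f([(277,54),(372,54),(277,78),(372,78),(281,374),(367,374),(281,393),(367,393)]);print(p.mean(0));a,b=p[:4].mean(0),p[4:].mean(0);d=b-a;print(np.linalg.norm(d),np.degrees(np.arctan2(-d[0],d[1])))
E
```

```text
[ 0.55714111 -0.27216706  0.061     ]
0.10794881820539037 -6.028285945298578
```

Call:
apply_moves:
  rows:
    - [1,40,0,0,0,0.6,0]
    - [1,45,0,0,0,0.6,0]
    - [1,45,0,0,0,0.6,0]
    - [1,45,0,0,0,0.6,0]
    - [1,45,0,0,0,0.6,0]
    - [2,45,0,0,0,0.6,0]
    - [2,45,0,0,0,0.6,0]
    - [2,45,0,0,0,0.6,0]
    - [2,45,0,0,0,0.6,0]
    - [2,45,0,0,0,0.6,0]
    - [2,45,0,0,0,0.6,0]
    - [2,45,0,0,0,0.6,0]
    - [2,40,0,0,0,0.6,0]
    - [0,9,0,0,0,0.6,0]
    - [0,0,-20,0,0,0,0]
    - [0,0,-25,0,0,0,0]
    - [0,0,-20,0,0,0,0]
    - [0,0,-15,0,0,0,0]
    - [0,0,0,0,0,0,0]
    - [0,0,0,0,0,0,0]

```text
time: 45.8
ee_pos: [0.5775, 0.3122, 0.1145]
tcp_rot: [-180.0, 0.0, -87.5]
wrist_force: [0.8, -0.4, -0.4]
opening: 0.0854
```

```bash

python3 - <<'E'
from w import *
o,im=shot("w17");grid(im,"w17",230,80,190,230,3.2,1.3)
print({k:o[k] for k in("time","q","ee_pos","tcp_rot","wrist_force","opening")})
E
```

```text
{'time': 45.8, 'q': array([ 2.83990186e+01,  1.90374542e+01,  1.17134602e+01,  8.26299660e+01,
       -3.98603151e-03, -6.40511897e+01]), 'ee_pos': array([0.57753106, 0.3122359 , 0.11449185]), 'tcp_rot': array([-1.79956857e+02,  1.65614711e-02, -8.75497870e+01]), 'wrist_force': array([ 0.8279544 , -0.44580612, -0.41384645]), 'opening': 0.08540229506192948}
```

View pics/w17.png

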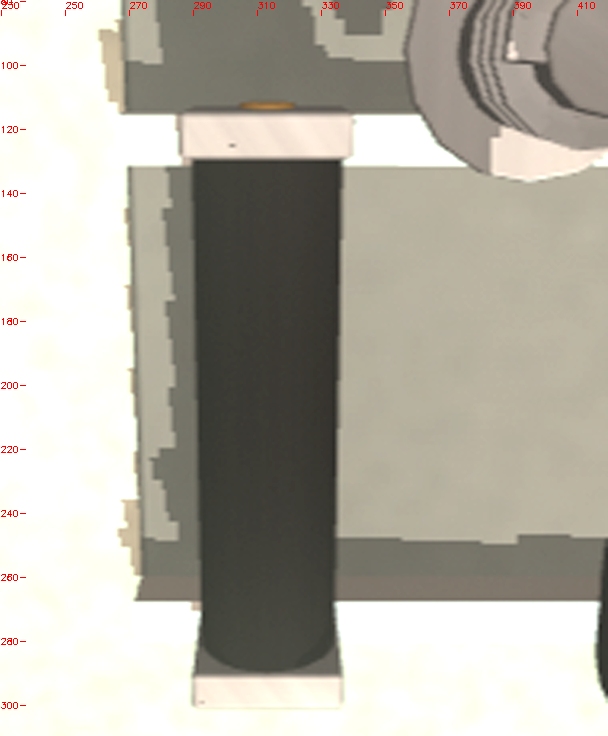

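```bash

python3 - <<'E'
from fit import *
im,o=ld("w17")
f=lambda q:px2w("wrist",np.array(q,float)/3.2+[230-.5,80-.5],.050,o)
p=f([(183,113),(352,113),(180,159),(354,159),(193,676),(342,676),(193,707),(342,707)]);print(p.mean(0));a,b=p[:4].mean(0),p[4:].mean(0);d=b-a;print(np.linalg.norm(d),np.degrees(np.arctan2(-d[0],d[1])))
E
```

```text
[0.57817857 0.31147443 0.05      ]
0.10812295467585521 2.3975747108660035
```

Call:
apply_moves:
  rows:
    - [0.6,-0.8,-15,0,0,0,0]
    - [0,0,-20,0,0,0,0]
    - [0,0,-20,0,0,0,0]
    - [0,0,-14,0,0,0,0]
    - [0,0,-8,0,0,0,0]
    - [0,0,-4,0,0,0,0]
    - [0,0,0,0,0,0,0]
    - [0,0,0,0,0,0,0]

```text
time: 46.85
ee_pos: [0.5782, 0.3117, 0.0334]
tcp_rot: [-179.9, 0.0, -87.5]
wrist_force: [0.8, 0.2, -0.1]
opening: 0.0859
```

Call:
apply_moves:
  rows:
    - [0,0,0,0,0,0,1]
    - [0,0,0,0,0,0,1]
    - [0,0,0,0,0,0,1]
    - [0,0,0,0,0,0,1]
    - [0,0,0,0,0,0,1]
    - [0,0,0,0,0,0,1]
    - [0,0,0,0,0,0,1]
    - [0,0,0,0,0,0,1]

```text
time: 47.85
ee_pos: [0.5781, 0.3116, 0.0331]
tcp_rot: [-180.0, 0.0, -87.5]
wrist_force: [-0.1, -0.8, 4.9]
opening: 0.0263
```

Call:
apply_moves:
  rows:
    - [0,0,3,0,0,0,1]
    - [0,0,7,0,0,0,1]
    - [0,0,15,0,0,0,1]
    - [0,0,20,0,0,0,1]
    - [0,0,25,0,0,0,1]
    - [0,0,30,0,0,0,1]
    - [0,0,30,0,0,0,1]
    - [0,0,20,0,0,0,1]
    - [0,0,0,0,0,0,1]

```text
time: 48.98
ee_pos: [0.5786, 0.3119, 0.1859]
tcp_rot: [-179.8, 0.1, -87.5]
wrist_force: [-0.5, 0.5, -2.4]
opening: 0.0265
```

```bash

python3 - <<'E'
from w import *
o,im=shot("w18");grid(im,"w18",0,0,640,400,1.25,1)
o,im=shot("t18",name="top");grid(im,"t18",160,80,340,220,2.3,1.4)
print({k:o[k] for k in("time","q","ee_pos","tcp_rot","wrist_force","opening")})
E
```

```text
{'time': 49.025, 'q': array([ 2.83300377e+01,  1.91019410e+01,  1.94605091e+01,  9.02363209e+01,
        5.09280478e-04, -6.41328233e+01]), 'ee_pos': array([0.57823984, 0.31174393, 0.18401534]), 'tcp_rot': array([-1.79890223e+02,  5.37929797e-02, -8.75370869e+01]), 'wrist_force': array([-0.38657897, -0.08279984, -1.45573072]), 'opening': 0.02627913841124385}
```

View pics/w18.png

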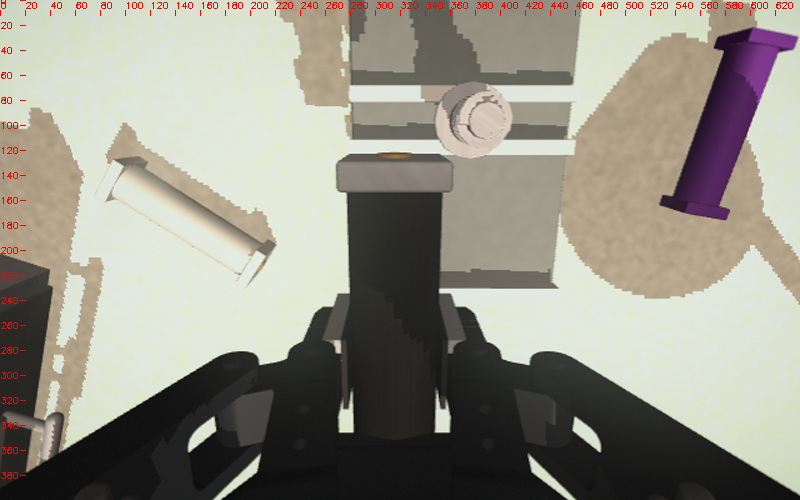

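View pics/t18.png

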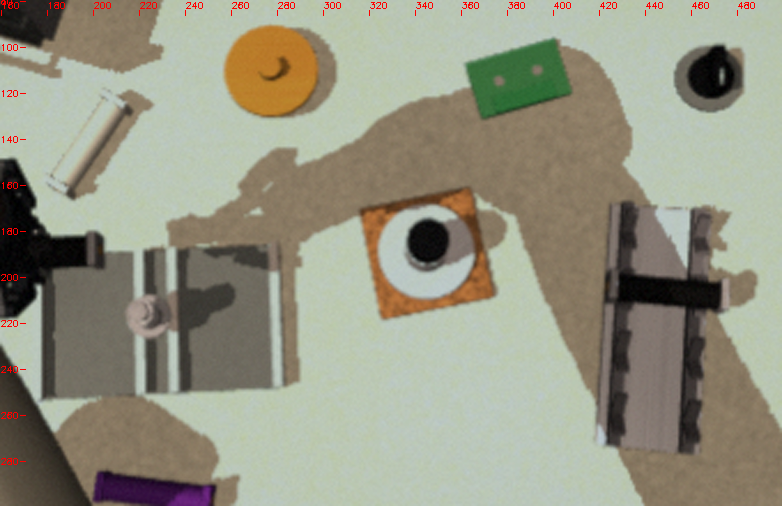

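Call:
apply_moves:
  rows:
    - [-3,-15,0,0,0,-0.4,1]
    - [-7,-28,0,0,0,-0.4,1]
    - [-8,-31,0,0,0,-0.4,1]
    - [-8,-31,0,0,0,-0.4,1]
    - [-8,-31,0,0,0,-0.4,1]
    - [-8,-31,0,0,0,-0.4,1]
    - [-8,-31,0,0,0,-0.4,1]
    - [-8,-31,0,0,0,-0.4,1]
    - [-8,-31,0,0,0,-0.5,1]
    - [-8,-31,0,0,0,-0.5,1]
    - [-8,-31,0,0,0,-0.5,1]
    - [-8,-31,0,0,0,-0.5,1]
    - [-8,-31,0,0,0,-0.5,1]
    - [-8,-31,0,0,0,-0.5,1]
    - [-8,-31,0,0,0,-0.5,1]
    - [-8,-31,0,0,0,-0.5,1]
    - [-8,-31,0,0,0,-0.4,1]
    - [-7,-31,0,0,0,-0.4,1]
    - [-6,-22,0,0,0,-0.4,1]
    - [-3,-10,0,0,0,0,1]

```text
time: 51.58
ee_pos: [0.4305, -0.2604, 0.1819]
tcp_rot: [179.9, 0.0, -96.0]
wrist_force: [-0.6, 0.2, -1.9]
opening: 0.0262
```

Call:
apply_moves:
  rows:
    - [0,0,0,0,0,0,1]
    - [0,0,0,0,0,0,1]

```text
time: 51.82
ee_pos: [0.4318, -0.2589, 0.1826]
tcp_rot: [180.0, 0.0, -95.9]
wrist_force: [-0.2, -0.1, -1.1]
opening: 0.0266
```

```bash

python3 - <<'E'
from fit import *
o,im=shot("w19");
print({k:o[k] for k in("time","q","ee_pos","tcp_rot","wrist_force","opening")})
over(im,"wrist",o,cradle_lines(.5256,-.269,-5.94),1.25,0,0,640,400,"ow19",1)
E
```

```text
{'time': 51.825, 'q': array([-3.09456229e+01, -2.21292229e+00, -4.52964303e+00,  8.77027068e+01,
        1.19717291e-02, -1.15034354e+02]), 'ee_pos': array([ 0.43183618, -0.25885058,  0.18258557]), 'tcp_rot': array([ 1.79987464e+02,  1.90680340e-02, -9.59112729e+01]), 'wrist_force': array([-0.18070637, -0.08503002, -1.08943014]), 'opening': 0.026577657030534566}
```

View pics/ow19.png

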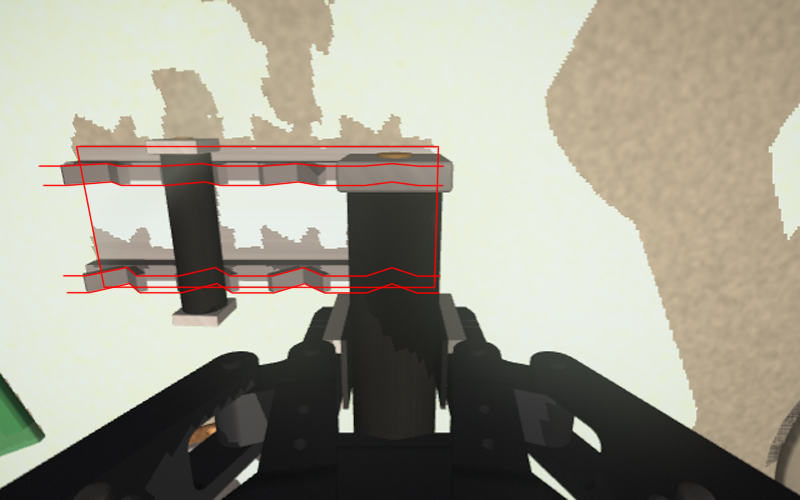

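Call:
apply_moves:
  rows:
    - [1.4,0,-10,0,0,0,1]
    - [0,0,-20,0,0,0,1]
    - [0,0,-25,0,0,0,1]
    - [0,0,-25,0,0,0,1]
    - [0,0,-20,0,0,0,1]
    - [0,0,-15,0,0,0,1]
    - [0,0,-8,0,0,0,1]
    - [0,0,-5,0,0,0,1]
    - [0,0,0,0,0,0,1]
    - [0,0,0,0,0,0,1]

```text
time: 53.12
ee_pos: [0.4336, -0.2597, 0.0553]
tcp_rot: [-180.0, -0.0, -95.9]
wrist_force: [0.0, 0.2, -1.3]
opening: 0.0265
```

```bash

python3 - <<'E'
from fit import *
o,im=shot("w20")
c=o["ee_pos"]; zc=c[2]+.0019
L=cradle_lines(.5256,-.269,-5.94)
def box(x,y,yaw,hx,hy,z): return fr(x,y,yaw,[(-hx,-hy,z),(hx,-hy,z),(hx,hy,z),(-hx,hy,z),(-hx,-hy,z)])
L+=[box(.4331,-.2594,-5.94,.015,.058,zc+.015),box(.4331,-.2594,-5.94,.015,.05,zc+.015)]
over(im,"wrist",o,L,1.8,100,0,440,330,"ow20",1.2)
print({k:o[k] for k in("time","ee_pos","tcp_rot","wrist_force","opening")})
E
```

```text
{'time': 53.125, 'ee_pos': array([ 0.4335616 , -0.259663  ,  0.05534342]), 'tcp_rot': array([-1.79951509e+02, -2.29632374e-02, -9.59412144e+01]), 'wrist_force': array([ 0.01500733,  0.22195501, -1.26506785]), 'opening': 0.02649344396008503}
```

View pics/ow20.png

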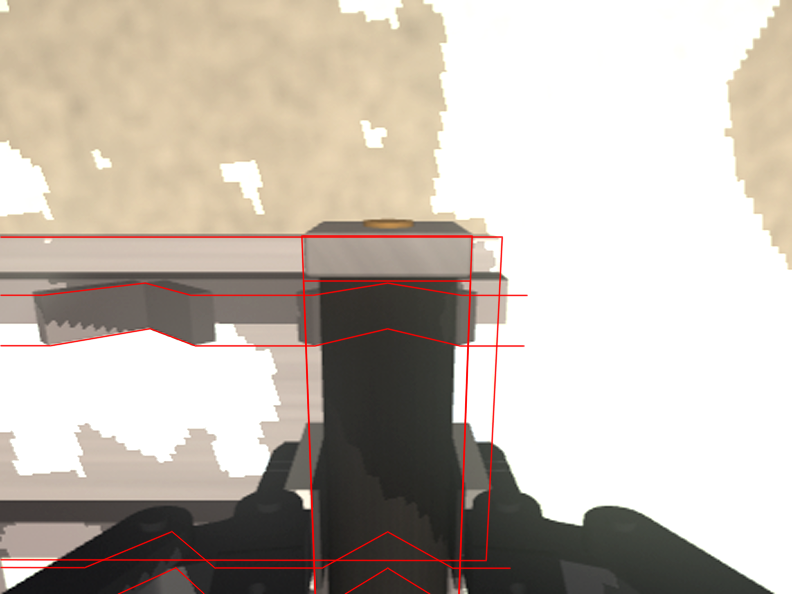

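Call:
apply_moves:
  rows:
    - [-0.3,0.7,-4,0,0,0,1]
    - [0,0,-3,0,0,0,1]
    - [0,0,-2,0,0,0,1]
    - [0,0,-1.5,0,0,0,1]
    - [0,0,-0.4,0,0,0,1]
    - [0,0,0,0,0,0,1]

```text
time: 53.92
ee_pos: [0.4334, -0.2589, 0.0443]
tcp_rot: [-179.9, -0.0, -95.9]
wrist_force: [1.7, 1.2, 3.3]
opening: 0.0263
```

Call:
apply_moves:
  rows:
    - [0,0,0,0,0,0,0.6]
    - [0,0,0,0,0,0,0.5]
    - [0,0,0,0,0,0,0.2]
    - [0,0,0,0,0,0,0]
    - [0,0,0,0,0,0,0]
    - [0,0,0,0,0,0,0]
    - [0,0,10,0,0,0,0]
    - [0,0,30,0,0,0,0]
    - [0,0,40,0,0,0,0]
    - [0,0,50,0,0,0,0]
    - [0,0,50,0,0,0,0]
    - [0,0,0,0,0,0,0]
    - [0,0,0,0,0,0,0]

```text
time: 55.55
ee_pos: [0.433, -0.2588, 0.2239]
tcp_rot: [-180.0, -0.0, -95.9]
wrist_force: [0.2, 0.2, -0.2]
opening: 0.085
```

```bash

python3 - <<'E'
from fit import *
o,im=shot("w21")
grid(im,"w21",0,0,640,400,1.25,1.1)
print({k:o[k] for k in("time","ee_pos","tcp_rot","wrist_force","opening")})
o,im=shot("s21",name="scene");grid(im,"s21",180,100,290,190,2.7,1.4)
E
```

```text
{'time': 55.55, 'ee_pos': array([ 0.43295763, -0.2587558 ,  0.22388377]), 'tcp_rot': array([-1.79989428e+02, -5.78367342e-03, -9.59344838e+01]), 'wrist_force': array([ 0.2041409 ,  0.15764321, -0.20660801]), 'opening': 0.08502720413894391}
```

View pics/w21.png

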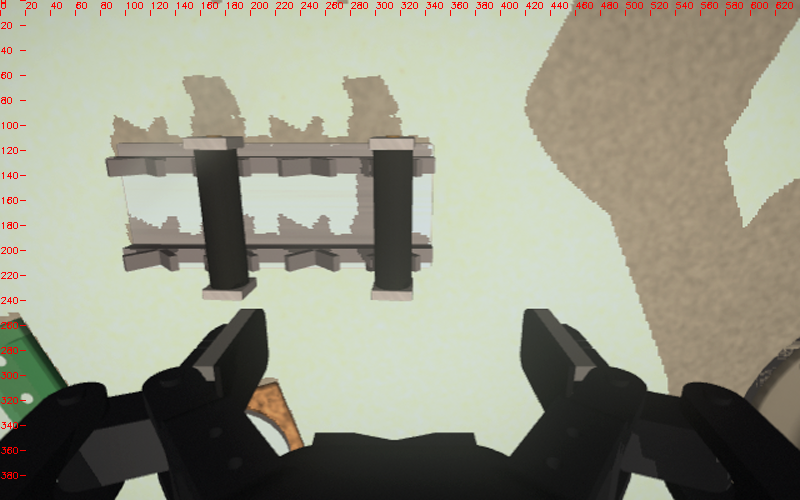

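View pics/s21.png

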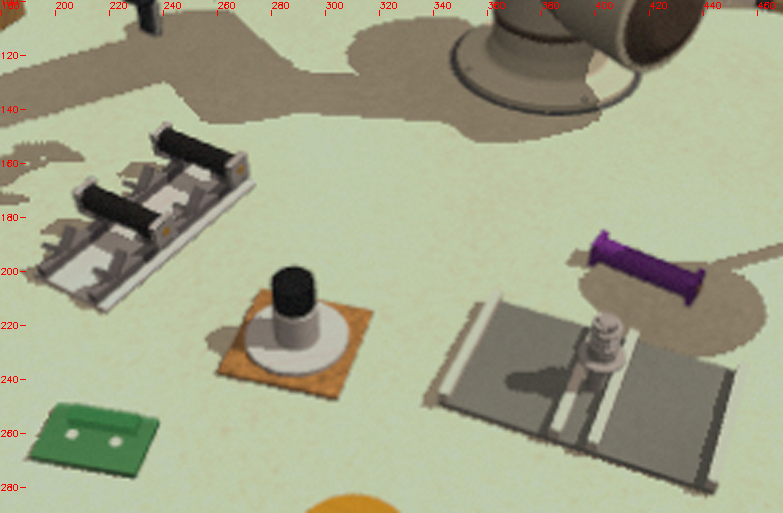

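```bash

python3 - <<'E'
from fit import *
o,im=shot("t22",name="top");grid(im,"t22",310,90,180,190,3,1.4)
d=cv2.absdiff(im,cv2.imread("pics/top0.png")).max(2)
print("shell diff",d[95:132,360:412].mean(), d[95:132,440:500].mean())
im,o=ld("w21")
f=lambda q:px2w("wrist",np.array(q,float)/1.25-.5,.061,o)
p=f([(371,138),(415,138),(371,150),(415,150),(372,289),(413,289),(372,300),(413,300)]);print(p.mean(0),p)
E
```

```text
shell diff 5.1876299376299375 5.712612612612612
[ 0.43341681 -0.25961493  0.061     ] [[ 0.44169699 -0.31825105  0.061     ]
 [ 0.41281287 -0.31525623  0.061     ]
 [ 0.44261086 -0.31054912  0.061     ]
 [ 0.41351292 -0.30753261  0.061     ]
 [ 0.45355774 -0.21216179  0.061     ]
 [ 0.42389124 -0.20909257  0.061     ]
 [ 0.45457091 -0.20358394  0.061     ]
 [ 0.42468098 -0.20049215  0.061     ]]
```

View pics/t22.png

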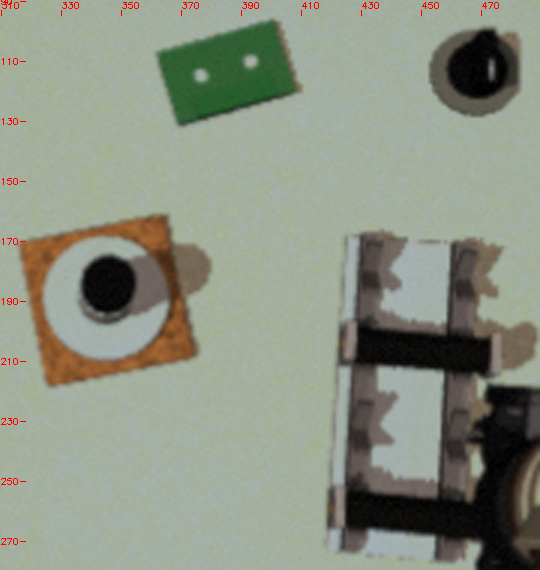

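All good; everything is at rest and the gripper is clear.

```bash
python3 -c "
from workcell import *
print(job_done())"
```

```text
the job is handed in; nothing more can be done
None
```

The job is handed in, at about 56 s of robot time. No verdict comes back.

- **Cap:** I unscrewed it anticlockwise in three grips, about 770° in all. I then lifted it off and stood it knob up on the cork pad, within about 1 mm of the pad's centre when measured just before it touched down. The final top picture still shows it centred.
- **Rollers:** The rack held only two rollers. They now lie in grooves 2 and 0 of the cradle.
- **Last checks:** The wrist camera put both roller centres within about 1 mm of the groove centres, with the end blocks outside the strips. I measured the groove 2 roller just after placing it and the groove 0 roller at the end. The green shell looks unmoved against the first top picture, and the arm was clear of everything.

The top camera read positions about 2–5 mm different from the wrist camera for the pad and cap. I went by the wrist camera, and the grasps and contacts agreed with it. I noticed neither a pad knock nor a grip slip, and no check failed.

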